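# Change the setting ring at the gauge station

### The job

Change over the gauge station to the big setting ring, which sits in the gauge rack behind the screw jack and the flanged shaft. First stand the jack and the shaft on the black rubber mat, both there together, to get at the ring; put the small setting ring that is on the anvil of the checking plate away in the middle of its empty rack pocket, and the big ring in the middle of the anvil. Then put the jack and the shaft back where they stood, leaving everything released and upright, the vee block left alone and nothing knocked over.

Things in the scene. Friction and masses are not known exactly. Their poses are not given: they have to be found in the camera images.
- big_ring_center (a point): Big setting ring: plain ground steel ring, 60 mm outside diameter, 20 mm bore, 40 mm high, axis upright, about 0.75 kg. The point is its centre, half-way up. At the start it stands on the liner of one of the three rack pockets, with 12 mm to the pocket wall on either side, so it can be gripped only front-to-back along the rack's x axis (about 36 mm free behind it, and in front once the jack and the shaft are gone).
- small_ring_center (a point): Small setting ring: plain ground steel ring, 46 mm outside diameter, 17 mm bore, 36 mm high, axis upright, about 0.4 kg. The point is its centre, half-way up. At the start it stands on the anvil of the checking plate.
- jack_center (a point): Screw jack, 110 mm high, about 0.6 kg: round dark bell-shaped base 62 mm across tapering to 40 mm, a 34 mm nut 50 to 60 mm above its underside, a bright 24 mm screw from 60 to 100 mm, a 28 mm cap from 100 to 110 mm. The point is on its axis, 55 mm above its underside. It stands upright on the rack's apron in front of the big ring; grip it by the screw.
- shaft_center (a point): Flanged shaft, 122 mm high, about 0.66 kg: square flange 62 x 62 x 14 mm at the bottom, a 40 mm hub up to 30 mm, then a bright 28 mm round shaft from 30 to 122 mm. The point is on its axis, 61 mm above its underside; z is up. It stands upright on the rack's apron, beside the jack (axes about 77 mm apart), in front of the big ring; grip it by the shaft.
- pocket (a point): Empty rack pocket, the home of the small ring: the point is the middle of the top face of its beech liner (60 x 80 x 4 mm, its top 8 mm above the table); x runs towards the rack's rear wall, z up. The pocket is 84 mm wide between its side walls; the rear wall is 66 mm behind the point and the front is open. All walls rise to 36 mm above this point.
- anvil (a point): Middle of the flat top of the anvil: a dark round disc, 90 mm across and 14 mm high, on the black checking plate (240 x 200 x 40 mm, fixed). The point is 54 mm above the table; z up. The plate also carries a white read-out, up to 93 mm above the table, its foot at the plate's rear edge, and a small steel gauge block near its front corner. Plate and mat may change sides.
- mat: Black rubber mat, the side area, 200 x 220 mm (its x and y), 4 mm thick, fixed. Origin at the centre of its underside, z up.
- rack: Blue sheet-steel gauge rack, fixed: base plate and rear wall 340 mm wide (y), the base 4 mm thick from x = -86 to +104 mm; three rear pockets behind an open apron (middles at x = +34 mm, y = -88, 0, +88 mm), walls 4 mm thick and 44 mm above the table from x = +14 to +104 mm. Origin at table level; x points to the rear wall, z up. The pockets hold the big ring, the vee block and nothing, in any order.
- vee_center (a point): Dark steel vee block, 56 x 56 x 44 mm, 0.75 kg, loose in the third rack pocket; to be left alone. The point is at its centre, half-way up.

How it is judged (in metres and radians):
On the way, in this order (a step that is already met when the one before it is completed fails the run):
1. the jack and the shaft both stand upright and released on the rubber mat (x of jack_center in the frame of mat between -0.085 and 0.085 m and y of jack_center in the frame of mat between -0.095 and 0.095 m and z of jack_center in the frame of mat between 0.055 and 0.071 m and angle between each of jack, shaft's own z axis and vertical below 0.1 rad and contact force between the fingers and jack below 0.1 N and linear speed of each of jack, shaft below 0.03 m/s and angular speed of each of jack, shaft below 0.4 rad/s and x of shaft_center in the frame of mat between -0.085 and 0.085 m and y of shaft_center in the frame of mat between -0.095 and 0.095 m and z of shaft_center in the frame of mat between 0.061 and 0.077 m and contact force between the fingers and shaft below 0.1 N), for 0.2 s.
2. the big ring sits released in the middle of the anvil (horizontal distance between big_ring_center and anvil below 0.014 m and z of big_ring_center in the frame of anvil between 0.016 and 0.024 m and angle between big_ring's own z axis and vertical below 0.1 rad and contact force between the fingers and big_ring below 0.1 N and linear speed of big_ring below 0.03 m/s and angular speed of big_ring below 0.4 rad/s), for 0.2 s.
At the end, for the whole second after the job is handed in: Big ring flat on the anvil, small ring flat in the empty pocket, each within 14 mm of its middle; jack and shaft upright within 15 mm of where they stood; vee block moved less than 15 mm; all four released and at rest (all of step 2 and horizontal distance between small_ring_center and pocket below 0.014 m and z of small_ring_center in the frame of pocket between 0.014 and 0.022 m and angle between each of small_ring, jack, shaft's own z axis and vertical below 0.1 rad and contact force between the fingers and small_ring below 0.1 N and linear speed of each of small_ring, jack, shaft below 0.03 m/s and angular speed of each of small_ring, jack, shaft below 0.4 rad/s and distance of each of jack_center, shaft_center, vee_center from where it was at the start of the episode below 0.015 m); the robot touches nothing.
It fails at once if the jack, the shaft or a ring is tipped over (angle between any of jack, shaft, big_ring, small_ring's own z axis and vertical above 0.7 rad).
It fails at once if the vee block is disturbed (distance of vee_center from where it was at the start of the episode above 0.015 m).
It also fails if it takes over 144 s, if anything falls off the work surface, if the arm or the gripper's body presses on something with over 40 N, if the wrist force passes 120 N, or if a joint passes its speed limit or range.

### The arm

A 7-joint arm with a two-finger parallel gripper is mounted at the origin on the work surface. World frame = base frame: x ahead of the robot, y to its left, z up, the work surface at z = 0. Lengths are in m, angles in degrees, forces in N, time in s.
With the tool pointing down it reaches from about 0.4 to 0.9 m from the base axis. Payload 5.6 kg.
Tool frame: the origin (TCP) lies midway between the tips of the shut fingers; the grasp point (between the pads) lies 19 mm behind it; z points along the fingers, y is the line along which they close (so a half turn about z gives the same grasp; the last joint's range is limited). The gripper opens to 92 mm and grips with 3 to 60 N. Pads are 20 mm wide; open, the fingers measure 128 mm over their backs; the gripper's body (75 mm by 189 mm) begins 69 mm behind the grasp point.
Start: joints at [-69.5, 26.786, -0.665, 91.828, 0.344, 61.387, -3.226], TCP at [0.254, 0.598, 0.176] pointing down, gripper open.
Joint ranges: [-144.91, 144.91], [-17.63, 115.5], [-89.93, 88.59], [15.96, 139.68], [-74.01, 254.01], [8.47, 105.57], [-167.45, 167.45]. Speed limits (degrees/s): [147.25, 147.25, 180, 180, 180, 180, 180].

### API

Orientations are given as [roll, pitch, yaw] about the fixed x, y, z axes, in that order (R = Rz(yaw) Ry(pitch) Rx(roll)).
In Python, from station import monitor, optics, robot, spotter gives the robot as it stands. The module is installed in compiled form; this text tells all that it offers.
- The arm moves only by the tool apply_moves, never from a script. Its argument "series" is a list of rows, each an object of numbers: "x", "y", "z": the shift along the world's x, y, z scaled (see below); "ax", "ay", "az": the turn, a rotation vector about the world's x, y, z scaled (see below); "hand": the opening, from -1 (shut) to 1 (fully open). A call has 1 to 12 rows; each row shifts and turns the commanded pose from where the row before left it; what a row does not reach is not made up. The controller multiplies each number of a shift by 20 cm and each number of a turn by 2 rad. A row lasts 1/10 s, in which the tool goes at most 50 mm and 8.59 degrees, less where a joint would pass 70% of its speed; a pose out of reach is approached as far as the arm can. A call with a number of a shift or a turn outside -1 to 1 is refused whole. A call with a gripper value outside its range is refused whole. The fingers move at their own pace and stop on an object; "newtons" is the grip in N (left out, the last holds). Time passes only in rows, so rows that do not move let the fingers close. It gives the time, the measured TCP pose, the force, the opening and the grip force at its end, in the units of the state.
- monitor.sense(): the state, without advancing time (a new reading comes with each control period).
- optics.grab_frame(name): name is "side" or "top" or "wrist"; returns (picture, depth): 420x560x3 uint8, red, green, blue; 420x560 float32, m along the optical axis (not along the pixel's ray), 0 where there is no reading.
- optics.calibration(name): a dict with "vfov" (degrees; the focal length in pixels is half the picture's height over the tangent of half this angle, whatever the lens; pixels are square), "cx", "cy" (the principal point, pixels), "R" (3x3) and "t" (3): a world point X has camera coordinates R X + t; the wrist camera has in their place "T_tool_cam" (4x4, takes a point from camera to tool coordinates, whose origin is the TCP and whose axes are the flange's). Camera axes: x right, y down, z forward; pixel columns grow to the right and rows downward; lengths in m; the calibration is good to about 2 mm. The wrist camera is an equidistant fisheye: a pixel r from the principal point sees the ray r / f radians off the axis. A picture is of the moment at which its call begins: read the wrist's pose just before it. calibration takes no time and is no camera call.
- robot.finish_job(): hands the job in; it is judged then, once.
Trained networks look in the newest picture that a camera, given by its name, has taken for a name from the list of things; names that differ only in an ending like _2 or _b are one class to them, and where a whole thing is asked for, a point or a joint stands for the part that bears it (a point fixed in the world has none). Each returns a list of dicts, best first, with "conf" (0 to 1); they miss things now and then, are a little off and sometimes report something else, mostly with a low value. They report only what shows in the picture. A call takes as long as a camera call.
- spotter.regions_of(camera, target): "region" (420x560 bool, what is visible of it) and "box" ([left, top, width, height] in pixels, round what is visible of it).
The state is a dict: "clock": time; "joint_positions": joint angles; "dq": joint speeds; "tau": joint torques, N m; "tool_pos": TCP position; "tcp_rot": TCP orientation; "contact_force": force on the tool from outside, world axes, zero at the start; "moment": the same for the moment, N m; "opening": finger opening in m; "finger_force": force on a finger pad.
Only numpy, scipy, OpenCV 4.12 (cv2) and the standard library are available. Lean on these libraries where they do the work, as an engineer would, in place of code of your own. Each camera call takes 0.05 s, during which the arm holds its last target. There are 200 camera calls.

## Working session

There is one attempt and no reset: what is moved stays moved. The work goes in short steps, Python scripts to look and compute and a tool call to move; the robot and the scene stay as the last step left them, time stands still between calls to the robot, and variables do not carry over. Pictures are saved under pics/ and viewed, at most 14 in all, crops included, and the job is handed in when it is done.

Besides the shell and the picture viewer there is one more tool, called after "Call:" in YAML: its name, and indented under it one key for each argument. apply_moves: Moves the arm, as the interface text tells. Shifts and turns lie within -1 to 1; 1 stands for 20 cm of shift or 2 rad of turn. Its arguments: {"type":"object","properties":{"series":{"type":"array","items":{"type":"object","properties":{"x":{"type":"number","minimum":-1,"maximum":1},"y":{"type":"number","minimum":-1,"maximum":1},"z":{"type":"number","minimum":-1,"maximum":1},"ax":{"type":"number","minimum":-1,"maximum":1},"ay":{"type":"number","minimum":-1,"maximum":1},"az":{"type":"number","minimum":-1,"maximum":1},"hand":{"type":"number"}}}},"newtons":{"type":"number"}},"required":["series"]}

```bash
mkdir -p pics; cat > h.py <<'E'
import numpy as np, cv2
from station import monitor, optics, robot, spotter
def cloud(name, d):
    c=optics.calibration(name); f=210/np.tan(np.radians(c["vfov"])/2)
    v,u=np.mgrid[0:420,0:560]
    P=np.stack([(u-c["cx"])/f*d,(v-c["cy"])/f*d,d],-1)
    W=(P-np.array(c["t"]))@np.array(c["R"]); W[d==0]=np.nan
    return W
def save(n,p): cv2.imwrite(f"pics/{n}.png",p[:,:,::-1])
E
python3 - <<'E'
from h import *
print(monitor.sense())
for n in ("top","side"):
    p,d=optics.grab_frame(n); save(n+"0",p); W=cloud(n,d); np.save(n+"0.npy",W); print(n,optics.calibration(n)); print(np.nanmin(W,(0,1)),np.nanmax(W,(0,1)))
    for t in ["big_ring_center","small_ring_center","jack_center","shaft_center","vee_center","mat","rack"]:
        for r in spotter.regions_of(n,t)[:2]:
            m=r["region"]; w=W[m]; w=w[~np.isnan(w[:,0])]
            if len(w)==0: continue
            zt=np.percentile(w[:,2],98); tp=w[w[:,2]>zt-.006]
            print(n,t,round(r["conf"],2),r["box"],"ztop",zt.round(4),"topmean",tp.mean(0).round(4),"mid",((tp.min(0)+tp.max(0))/2).round(4),"ext",np.ptp(tp,0).round(3))
E
```

```text
{'clock': 0.0, 'joint_positions': array([-69.49989123,  26.83542094,  -0.66385944,  91.87884116,
         0.34192873,  61.3856991 ,  -3.22714915]), 'dq': array([ 0.05804742, -0.05055818, -0.0157865 , -0.00142668, -0.09770669,
        0.03421071,  0.00973253]), 'tau': array([ 5.15815282e-04, -5.20582151e+01, -1.22161585e-02, -2.43732136e+01,
       -5.66569786e-02,  1.75625930e-02,  1.62090305e-04]), 'tool_pos': array([0.2534208 , 0.59788189, 0.17466196]), 'tcp_rot': array([-1.79902184e+02,  5.72118586e-03,  1.57029387e+02]), 'contact_force': array([-0.42627039, -0.95364552, -0.15305122]), 'moment': array([-0.01101726,  0.03157393,  0.00978095]), 'finger_force': 0.0, 'opening': 0.09206078375857372}
top {'vfov': 48.70414878331418, 'cx': 276.5291544974322, 'cy': 204.38807364984723, 'R': array([[ 0.02195324, -0.99972527, -0.00821156],
       [-0.99764231, -0.02137183, -0.06521559],
       [ 0.06502218,  0.00962389, -0.99783741]]), 't': array([0.00199689, 0.55572895, 1.17086647])}
[-0.00532778 -1.18333243 -0.77194082] [1.44479902 1.25213392 0.34983363]
top big_ring_center 0.87 [240.8, 172
[... 2371 characters left out ...]
0.7 [250.7, 159.5, 16.5, 51.2] ztop 0.1246 topmean [0.5308 0.1048 0.1232] mid [0.5312 0.1076 0.122 ] ext [0.026 0.027 0.007]
side vee_center 0.82 [292.6, 200.6, 31.4, 33.1] ztop 0.0515 topmean [ 0.5965 -0.019   0.0494] mid [ 0.5967 -0.0158  0.0493] ext [0.059 0.063 0.008]
side vee_center 0.64 [279.8, 187.4, 25.7, 20.0] ztop 0.048 topmean [0.5949 0.0688 0.0458] mid [0.596  0.0695 0.0457] ext [0.057 0.057 0.007]
side mat 0.87 [256.3, 283.7, 166.3, 136.3] ztop 0.0051 topmean [ 0.5001 -0.3539  0.0029] mid [ 0.506  -0.3404  0.003 ] ext [0.215 0.232 0.008]
side rack 0.56 [237.9, 173.2, 130.7, 112.7] ztop 0.0425 topmean [ 0.6444 -0.0499  0.0408] mid [ 0.6264 -0.0212  0.0443] ext [0.093 0.332 0.016]
```

View pics/top0.png

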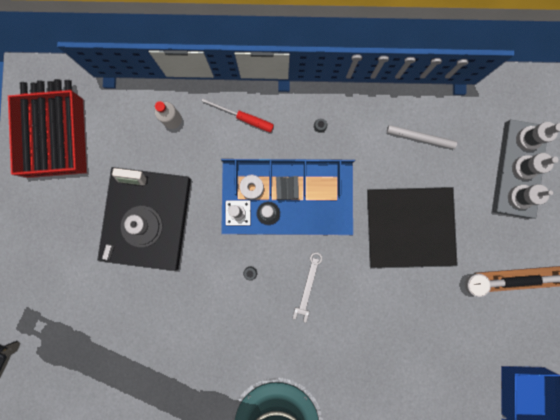

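View pics/side0.png

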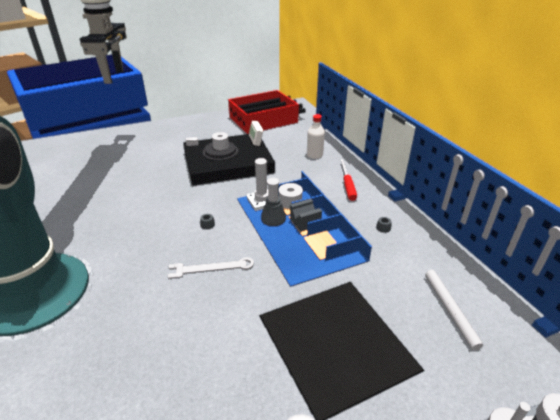

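```bash
python3 - <<'E'
from h import *
T=np.load("top0.npy");S=np.load("side0.npy")
def rect(W,lo,hi,n):
    m=((W>lo)&(W<hi)).all(-1); w=W[m]
    r=cv2.minAreaRect(w[:,:2].astype(np.float32)*1000); print(n,len(w),"c",np.round(r[0],1),"s",np.round(r[1],1),"a",round(r[2],2),"mean",w.mean(0).round(4))
for n,W in(("T",T),("S",S)):
    rect(W,[.38,-.48,.0],[.63,-.2,.012],n+"mat")
    rect(W,[.4,.2,.034],[.7,.5,.044],n+"plate")
    rect(W,[.4,.28,.049],[.56,.5,.06],n+"anvil")
    rect(W,[.46,.32,.082],[.54,.4,.1],n+"smallring")
    rect(W,[.64,-.25,.03],[.72,.2,.055],n+"rearwall")
    rect(W,[.56,.04,.038],[.63,.12,.06],n+"bigring")
    rect(W,[.5,.01,.105],[.56,.06,.13],n+"jackcap")
    rect(W,[.5,.08,.115],[.56,.14,.14],n+"shafttop")
E
```

```text
Tmat 8458 c [ 505.  -339.8] s [249.9 279.6] a 0.03 mean [ 0.5045 -0.3371  0.0038]
Tplate 5059 c [512.4 349.9] s [201.6 240. ] a 84.2 mean [0.514  0.3438 0.0405]
Tanvil 766 c [478.1 379.2] s [107.2 153. ] a 15.07 mean [0.4858 0.3513 0.0551]
Tsmallring 263 c [496.2 355.7] s [43.4 43. ] a 1.97 mean [0.4962 0.3551 0.0905]
Trearwall 389 c [654.9 -11.3] s [ 30.7 337.1] a 0.76 mean [ 0.6645 -0.0145  0.0421]
Tbigring 422 c [597.3  85.2] s [58.2 68.7] a 1.09 mean [0.5974 0.0806 0.0482]
Tjackcap 105 c [533.1  35.3] s [23.7 23.7] a 1.24 mean [0.5328 0.0354 0.1149]
Tshafttop 115 c [532.2 112.9] s [25.7 25.9] a 0.43 mean [0.5322 0.1131 0.1266]
Smat 13718 c [ 504.9 -340.2] s [249.9 279.5] a 0.05 mean [ 0.5018 -0.3565  0.0027]
Splate 1877 c [513.2 343. ] s [205.7 236.8] a 85.45 mean [0.5084 0.3238 0.0378]
Sanvil 327 c [459.6 362.8] s [ 86.5 160.1] a 58.04 mean [0.4783 0.3482 0.0526]
Ssmallring 108 c [495.3 348.8] s [43.4 43. ] a 74.71 mean [0.4946 0.3469 0.0865]
Srearwall 589 c [654.7 -17.5] s [ 31.6 339.8] a 0.88 mean [ 0.6624 -0.0398  0.0379]
Sbigring 323 c [597.2  80.9] s [80.  57.7] a 84.56 mean [0.5964 0.0736 0.0444]
Sjackcap 84 c [532.2  29.4] s [27.5 25.7] a 86.17 mean [0.5316 0.0268 0.111 ]
Sshafttop 82 c [531.2 107.1] s [25.6 24.5] a 65.51 mean [0.53   0.104  0.1221]
```

The top view shows the plate at left (anvil 140,227; small ring 134,225; read-out at the rear 128,177). The rack is centred at 288,197, with the big ring in the left pocket (251,187), the vee in the middle and the right pocket empty. The shaft is at 237,212, the jack at 268,212 and the mat at 412,228. The side view agrees.

Call:
apply_moves:
  series:
    - {"x": 0.1, "y": -0.22, "z": 0.06, "az": -0.049, "hand": 1}
    - {"x": 0.1, "y": -0.22, "z": 0.06, "az": -0.049}
    - {"x": 0.1, "y": -0.22, "z": 0.06, "az": -0.049}
    - {"x": 0.1, "y": -0.22, "z": 0.06, "az": -0.049}
    - {"x": 0.1, "y": -0.22, "z": 0.06, "az": -0.049}
    - {"x": 0.1, "y": -0.22, "z": 0.06, "az": -0.049}
    - {"x": 0.1, "y": -0.22, "z": 0.06, "az": -0.049}
    - {"x": 0.1, "y": -0.22, "z": 0.06, "az": -0.049}
    - {"x": 0.1, "y": -0.22, "z": 0.06, "az": -0.049}
    - {"x": 0.1, "y": -0.22, "z": 0.06, "az": -0.049}
    - {"x": 0.1, "y": -0.22, "z": 0.06, "az": -0.049}
    - {"x": 0.1, "y": -0.22, "z": 0.06, "az": -0.049}

```text
validation failed for argument at $.se...
```

```bash
cat >> h.py <<'E'
from scipy.spatial.transform import Rotation as Ro
def wrist():
    s=monitor.sense(); p,d=optics.grab_frame("wrist"); c=optics.calibration("wrist")
    f=210/np.tan(np.radians(c["vfov"])/2); v,u=np.mgrid[0:420,0:560]
    a=u-c["cx"]; b=v-c["cy"]; r=np.hypot(a,b)+1e-9; t=np.tan(np.clip(r/f,0,1.5))
    P=np.stack([a/r*t*d,b/r*t*d,d],-1); T=np.array(c["T_tool_cam"])
    P=P@T[:3,:3].T+T[:3,3]
    W=P@Ro.from_euler("xyz",s["tcp_rot"],degrees=True).as_matrix().T+s["tool_pos"]
    W[(d==0)|(r/f>1.3)]=np.nan
    return p,W,s,T
def circ(W,xy,z,dz=.004,rad=.05):
    "fit circle centre to top-face points near xy at height z"
    m=(np.hypot(W[...,0]-xy[0],W[...,1]-xy[1])<rad)&(abs(W[...,2]-z)<dz); w=W[m]
    if len(w)<5: return None
    (c,r)=cv2.minEnclosingCircle(w[:,:2].astype(np.float32)*1000)
    return len(w),np.round(c,1),round(r,1),w.mean(0).round(4)
E
python3 - <<'E'
from h import *
p,W,s,T=wrist(); print(s["tool_pos"],s["tcp_rot"],s["clock"]); print(T.round(3)); save("w1",p)
np.save("w1.npy",W)
for t in ["big_ring_center","jack_center","shaft_center","vee_center","rack"]:
    for r in spotter.regions_of("wrist",t)[:1]:
        w=W[r["region"]]; w=w[~np.isnan(w[:,0])]; zt=np.percentile(w[:,2],96); tp=w[w[:,2]>zt-.006]
        print(t,round(r["conf"],2),r["box"],zt.round(4),tp.mean(0).round(4),((tp.min(0)+tp.max(0))/2).round(4),np.ptp(tp,0).round(3))
E
```

```text
[0.25365129 0.59848677 0.17563194] [1.79995434e+02 3.57983209e-03 1.57032898e+02] 0.8
[[ 0.002 -0.968 -0.252  0.071]
 [ 1.     0.002  0.     0.   ]
 [ 0.    -0.252  0.968 -0.209]
 [ 0.     0.     0.     1.   ]]
```

Call:
apply_moves:
  series:
    - {"x": 0.1, "y": -0.22, "z": 0.06, "ax": 0, "ay": 0, "az": -0.049, "hand": 1}
    - {"x": 0.1, "y": -0.22, "z": 0.06, "ax": 0, "ay": 0, "az": -0.049, "hand": 1}
    - {"x": 0.1, "y": -0.22, "z": 0.06, "ax": 0, "ay": 0, "az": -0.049, "hand": 1}
    - {"x": 0.1, "y": -0.22, "z": 0.06, "ax": 0, "ay": 0, "az": -0.049, "hand": 1}
    - {"x": 0.1, "y": -0.22, "z": 0.06, "ax": 0, "ay": 0, "az": -0.049, "hand": 1}
    - {"x": 0.1, "y": -0.22, "z": 0.06, "ax": 0, "ay": 0, "az": -0.049, "hand": 1}
    - {"x": 0.1, "y": -0.22, "z": 0.06, "ax": 0, "ay": 0, "az": -0.049, "hand": 1}
    - {"x": 0.1, "y": -0.22, "z": 0.06, "ax": 0, "ay": 0, "az": -0.049, "hand": 1}
    - {"x": 0.1, "y": -0.22, "z": 0.06, "ax": 0, "ay": 0, "az": -0.049, "hand": 1}
    - {"x": 0.1, "y": -0.22, "z": 0.06, "ax": 0, "ay": 0, "az": -0.049, "hand": 1}
    - {"x": 0.1, "y": -0.22, "z": 0.06, "ax": 0, "ay": 0, "az": -0.049, "hand": 1}
    - {"x": 0.1, "y": -0.22, "z": 0.06, "ax": 0, "ay": 0, "az": -0.049, "hand": 1}

```text
clock: 2.3
tool_pos: [0.4941, 0.0686, 0.3206]
tcp_rot: [179.9, -0.1, 89.4]
contact_force: [1.5, 0.5, 0.7]
opening: 0.0916
finger_force: 0.0
```

```bash
cat > m.py <<'E'
from h import *
import sys
p,W,s,T=wrist(); print(s["tool_pos"],s["tcp_rot"],s["clock"]); n=sys.argv[1]; save(n,p)
np.save(n+".npy",W)
for t in sys.argv[2:]:
    for r in spotter.regions_of("wrist",t)[:1]:
        w=W[r["region"]]; w=w[~np.isnan(w[:,0])]
        if len(w)<5: continue
        zt=np.percentile(w[:,2],96); tp=w[w[:,2]>zt-.006]
        print(t,round(r["conf"],2),r["box"],zt.round(4),tp.mean(0).round(4),((tp.min(0)+tp.max(0))/2).round(4),np.ptp(tp,0).round(3))
E
python3 m.py w1 big_ring_center jack_center shaft_center vee_center rack; python3 - <<'E'
from h import *
W=np.load("w1.npy")
for n,xy,z,r in(("jack",(.533,.032),.114,.03),("shaft",(.532,.11),.126,.03),("big",(.597,.077),.048,.036)): print(n,circ(W,xy,z,.005,r))
E
```

```text
[0.49409981 0.06862628 0.32056074] [ 1.79940409e+02 -5.04760421e-02  8.94333035e+01] 2.3
big_ring_center 0.56 [325.0, 148.9, 42.2, 38.2] 0.0495 [0.5968 0.0769 0.0479] [0.5969 0.0769 0.0473] [0.058 0.058 0.007]
jack_center 0.59 [285.2, 172.1, 39.7, 45.0] 0.1146 [0.5335 0.0347 0.1137] [0.5339 0.0343 0.1127] [0.027 0.027 0.007]
shaft_center 0.83 [288.7, 124.0, 33.8, 38.8] 0.1267 [0.5322 0.1115 0.1259] [0.5326 0.1115 0.1245] [0.026 0.026 0.007]
vee_center 0.77 [327.8, 197.6, 37.8, 47.7] 0.053 [ 0.5962 -0.0115  0.0522] [0.5836 0.0176 0.2031] [0.085 0.121 0.312]
rack 0.76 [268.3, 116.1, 126.7, 190.6] 0.0434 [0.6347 0.0231 0.0514] [0.5968 0.0037 0.2182] [0.147 0.304 0.362]
jack (334, array([533.8,  34.1]), 13.9, array([0.5336, 0.0346, 0.1137]))
shaft (369, array([532.2, 111.7]), 13.9, array([0.5323, 0.1115, 0.1259]))
big (1053, array([597.6,  76.4]), 30.1, array([0.5968, 0.0768, 0.0479]))
```

View pics/w1.png

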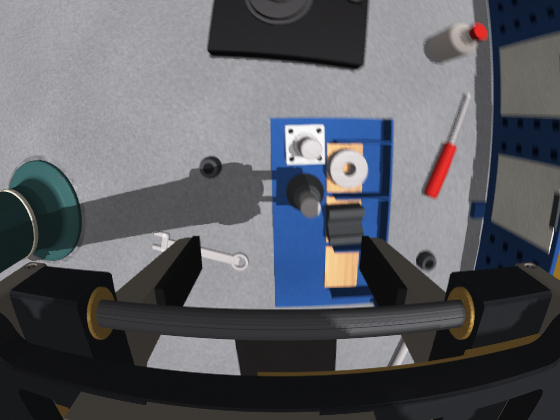

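The wrist view shows the shaft (305,147), jack (305,195), big ring (347,168), vee (345,226) and the empty liner (340,270). The fits match the known sizes (r 13.9, 13.9 and 30.1 mm), so I'm going to the jack.

Call:
apply_moves:
  series:
    - {"x": 0.1, "y": -0.086, "z": -0.1, "ax": 0, "ay": 0, "az": 0, "hand": 1}
    - {"x": 0.1, "y": -0.086, "z": -0.1, "ax": 0, "ay": 0, "az": 0, "hand": 1}
    - {"x": 0, "y": 0, "z": -0.2, "ax": 0, "ay": 0, "az": 0, "hand": 1}
    - {"x": 0, "y": 0, "z": -0.2, "ax": 0, "ay": 0, "az": 0, "hand": 1}
    - {"x": 0, "y": 0, "z": -0.2, "ax": 0, "ay": 0, "az": 0, "hand": 1}
    - {"x": 0, "y": 0, "z": -0.2, "ax": 0, "ay": 0, "az": 0, "hand": 1}
    - {"x": 0, "y": 0, "z": -0.2, "ax": 0, "ay": 0, "az": 0, "hand": 1}
    - {"x": 0, "y": 0, "z": -0.07, "ax": 0, "ay": 0, "az": 0, "hand": 1}
    - {"x": 0, "y": 0, "z": 0, "ax": 0, "ay": 0, "az": 0, "hand": 1}

```text
clock: 3.5
tool_pos: [0.5317, 0.0372, 0.0638]
tcp_rot: [-179.7, 0.0, 89.8]
contact_force: [0.0, -0.4, 0.2]
opening: 0.0917
finger_force: 0.0
```

Call:
apply_moves:
  series:
    - {"x": 0.01, "y": -0.015, "z": 0.025, "ax": 0, "ay": 0, "az": 0, "hand": 1}
    - {"x": 0, "y": 0, "z": 0, "ax": 0, "ay": 0, "az": 0, "hand": -1}
    - {"x": 0, "y": 0, "z": 0, "ax": 0, "ay": 0, "az": 0, "hand": -1}
    - {"x": 0, "y": 0, "z": 0, "ax": 0, "ay": 0, "az": 0, "hand": -1}
    - {"x": 0, "y": 0, "z": 0, "ax": 0, "ay": 0, "az": 0, "hand": -1}
    - {"x": 0, "y": 0, "z": 0, "ax": 0, "ay": 0, "az": 0, "hand": -1}
    - {"x": 0, "y": 0, "z": 0, "ax": 0, "ay": 0, "az": 0, "hand": -1}
    - {"x": 0, "y": 0, "z": 0, "ax": 0, "ay": 0, "az": 0, "hand": -1}
    - {"x": 0, "y": 0, "z": 0, "ax": 0, "ay": 0, "az": 0, "hand": -1}
  newtons: 30

```text
clock: 4.4
tool_pos: [0.5353, 0.0331, 0.0705]
tcp_rot: [-180.0, 0.0, 89.7]
contact_force: [-2.0, 0.0, 1.2]
opening: 0.0304
finger_force: 1.0
```

Call:
apply_moves:
  series:
    - {"x": 0, "y": 0, "z": 0, "ax": 0, "ay": 0, "az": 0, "hand": -1}
    - {"x": 0, "y": 0, "z": 0, "ax": 0, "ay": 0, "az": 0, "hand": -1}
    - {"x": 0, "y": 0, "z": 0, "ax": 0, "ay": 0, "az": 0, "hand": -1}

```text
clock: 4.7
tool_pos: [0.5351, 0.0331, 0.0705]
tcp_rot: [-179.9, -0.0, 89.7]
contact_force: [-2.9, 0.5, 1.4]
opening: 0.0261
finger_force: 30.0
```

Call:
apply_moves:
  series:
    - {"x": 0, "y": 0, "z": 0.1, "ax": 0, "ay": 0, "az": 0, "hand": -1}
    - {"x": 0, "y": 0, "z": 0.2, "ax": 0, "ay": 0, "az": 0, "hand": -1}
    - {"x": -0.015, "y": -0.1, "z": 0.05, "ax": 0, "ay": 0, "az": 0, "hand": -1}
    - {"x": -0.015, "y": -0.22, "z": 0, "ax": 0, "ay": 0, "az": 0, "hand": -1}
    - {"x": -0.015, "y": -0.23, "z": 0, "ax": 0, "ay": 0, "az": 0, "hand": -1}
    - {"x": -0.02, "y": -0.23, "z": 0, "ax": 0, "ay": 0, "az": 0, "hand": -1}
    - {"x": -0.02, "y": -0.23, "z": 0, "ax": 0, "ay": 0, "az": 0, "hand": -1}
    - {"x": -0.02, "y": -0.23, "z": 0, "ax": 0, "ay": 0, "az": 0, "hand": -1}
    - {"x": -0.02, "y": -0.23, "z": 0, "ax": 0, "ay": 0, "az": 0, "hand": -1}
    - {"x": -0.02, "y": -0.23, "z": 0, "ax": 0, "ay": 0, "az": 0, "hand": -1}
    - {"x": 0, "y": -0.23, "z": 0, "ax": 0, "ay": 0, "az": 0, "hand": -1}
    - {"x": 0, "y": -0.16, "z": 0, "ax": 0, "ay": 0, "az": 0, "hand": -1}

```text
clock: 5.9
tool_pos: [0.5038, -0.3896, 0.1391]
tcp_rot: [-179.9, 0.1, 89.4]
contact_force: [0.3, -1.0, -5.1]
opening: 0.0261
finger_force: 30.0
```

Call:
apply_moves:
  series:
    - {"x": 0, "y": 0, "z": -0.1, "ax": 0, "ay": 0, "az": 0, "hand": -1}
    - {"x": 0, "y": 0, "z": -0.1, "ax": 0, "ay": 0, "az": 0, "hand": -1}
    - {"x": 0, "y": 0, "z": 0, "ax": 0, "ay": 0, "az": 0, "hand": -1}

```text
clock: 6.2
tool_pos: [0.5028, -0.3835, 0.096]
tcp_rot: [-179.6, -0.3, 89.6]
contact_force: [-0.9, 3.2, -6.2]
opening: 0.0263
finger_force: 30.0
```

Call:
apply_moves:
  series:
    - {"x": 0, "y": 0, "z": -0.07, "ax": 0, "ay": 0, "az": 0, "hand": -1}
    - {"x": 0, "y": 0, "z": -0.03, "ax": 0, "ay": 0, "az": 0, "hand": -1}
    - {"x": 0, "y": 0, "z": -0.02, "ax": 0, "ay": 0, "az": 0, "hand": -1}
    - {"x": 0, "y": 0, "z": 0, "ax": 0, "ay": 0, "az": 0, "hand": -1}

```text
clock: 6.6
tool_pos: [0.5066, -0.3843, 0.0762]
tcp_rot: [-180.0, -0.0, 89.7]
contact_force: [0.2, 1.3, -5.5]
opening: 0.026
finger_force: 30.0
```

Call:
apply_moves:
  series:
    - {"x": 0, "y": 0, "z": -0.015, "ax": 0, "ay": 0, "az": 0, "hand": -1}
    - {"x": 0, "y": 0, "z": -0.012, "ax": 0, "ay": 0, "az": 0, "hand": -1}
    - {"x": 0, "y": 0, "z": 0, "ax": 0, "ay": 0, "az": 0, "hand": -1}

```text
clock: 6.9
tool_pos: [0.5072, -0.386, 0.0721]
tcp_rot: [179.9, 0.1, 89.6]
contact_force: [0.2, -1.4, -2.2]
opening: 0.0263
finger_force: 30.0
```

Call:
apply_moves:
  series:
    - {"x": 0, "y": 0, "z": -0.008, "ax": 0, "ay": 0, "az": 0, "hand": -1}
    - {"x": 0, "y": 0, "z": 0, "ax": 0, "ay": 0, "az": 0, "hand": -1}
    - {"x": 0, "y": 0, "z": 0, "ax": 0, "ay": 0, "az": 0, "hand": 0.3}
    - {"x": 0, "y": 0, "z": 0, "ax": 0, "ay": 0, "az": 0, "hand": 0.3}
    - {"x": 0, "y": 0, "z": 0, "ax": 0, "ay": 0, "az": 0, "hand": 0.3}
    - {"x": 0, "y": 0, "z": 0.15, "ax": 0, "ay": 0, "az": 0, "hand": 0.3}
    - {"x": 0, "y": 0, "z": 0.2, "ax": 0, "ay": 0, "az": 0, "hand": 0.3}
    - {"x": 0, "y": 0, "z": 0.2, "ax": 0, "ay": 0, "az": 0, "hand": 0.3}

```text
clock: 7.7
tool_pos: [0.5063, -0.3841, 0.1801]
tcp_rot: [-179.9, -0.1, 89.7]
contact_force: [1.9, -0.9, 0.1]
opening: 0.0597
finger_force: 0.0
```

Call:
apply_moves:
  series:
    - {"x": 0.012, "y": 0.225, "z": 0, "ax": 0, "ay": 0, "az": 0, "hand": 0.4}
    - {"x": 0.012, "y": 0.225, "z": 0, "ax": 0, "ay": 0, "az": 0, "hand": 0.4}
    - {"x": 0.012, "y": 0.225, "z": 0, "ax": 0, "ay": 0, "az": 0, "hand": 0.4}
    - {"x": 0.012, "y": 0.225, "z": 0, "ax": 0, "ay": 0, "az": 0, "hand": 0.4}
    - {"x": 0.012, "y": 0.225, "z": 0, "ax": 0, "ay": 0, "az": 0, "hand": 0.4}
    - {"x": 0.012, "y": 0.225, "z": 0, "ax": 0, "ay": 0, "az": 0, "hand": 0.4}
    - {"x": 0.012, "y": 0.225, "z": 0, "ax": 0, "ay": 0, "az": 0, "hand": 0.4}
    - {"x": 0.012, "y": 0.225, "z": 0, "ax": 0, "ay": 0, "az": 0, "hand": 0.4}
    - {"x": 0.012, "y": 0.225, "z": 0, "ax": 0, "ay": 0, "az": 0, "hand": 0.4}
    - {"x": 0.012, "y": 0.225, "z": 0, "ax": 0, "ay": 0, "az": 0, "hand": 0.4}
    - {"x": 0.012, "y": 0.225, "z": 0, "ax": 0, "ay": 0, "az": 0, "hand": 0.4}
    - {"x": 0, "y": 0, "z": 0, "ax": 0, "ay": 0, "az": 0, "hand": 0.4}

```text
clock: 8.9
tool_pos: [0.5321, 0.1181, 0.179]
tcp_rot: [-179.9, -0.1, 90.3]
contact_force: [-0.0, -0.6, -0.4]
opening: 0.0641
finger_force: 0.0
```

Call:
apply_moves:
  series:
    - {"x": 0, "y": -0.03, "z": -0.15, "ax": 0, "ay": 0, "az": 0, "hand": 0.4}
    - {"x": 0, "y": 0, "z": -0.2, "ax": 0, "ay": 0, "az": 0, "hand": 0.4}
    - {"x": 0, "y": 0, "z": -0.15, "ax": 0, "ay": 0, "az": 0, "hand": 0.4}
    - {"x": 0, "y": 0, "z": 0, "ax": 0, "ay": 0, "az": 0, "hand": -1}
    - {"x": 0, "y": 0, "z": 0, "ax": 0, "ay": 0, "az": 0, "hand": -1}
    - {"x": 0, "y": 0, "z": 0, "ax": 0, "ay": 0, "az": 0, "hand": -1}
    - {"x": 0, "y": 0, "z": 0, "ax": 0, "ay": 0, "az": 0, "hand": -1}
    - {"x": 0, "y": 0, "z": 0, "ax": 0, "ay": 0, "az": 0, "hand": -1}
    - {"x": 0, "y": 0, "z": 0, "ax": 0, "ay": 0, "az": 0, "hand": -1}
    - {"x": 0, "y": 0, "z": 0, "ax": 0, "ay": 0, "az": 0, "hand": -1}

```text
clock: 9.9
tool_pos: [0.5331, 0.1044, 0.0808]
tcp_rot: [180.0, -0.1, 89.7]
contact_force: [-2.6, -0.1, 6.8]
opening: 0.0262
finger_force: 30.0
```

```bash
python3 - <<'E'
from h import *
for i in range(3):
    p,W,s,T=wrist(); print(s["clock"],s["tool_pos"].round(4),s["contact_force"].round(1),s["opening"],s["finger_force"])
save("w2",p)
for r in spotter.regions_of("wrist","shaft_center")[:2]: print(r["conf"],r["box"])
E
```

```text
9.9 [0.5331 0.1044 0.0808] [-2.6 -0.1  6.8] 0.026216125306511774 30.00621199607849
9.95 [0.5332 0.1044 0.0808] [-3.6 -0.5  7. ] 0.026642057445254802 30.006220936775208
10.0 [0.5332 0.1044 0.0808] [-2.9 -0.4  6.6] 0.026286628688553783 30.006258487701416
0.62 [243.1, 164.4, 72.7, 101.5]
```

View pics/w2.png

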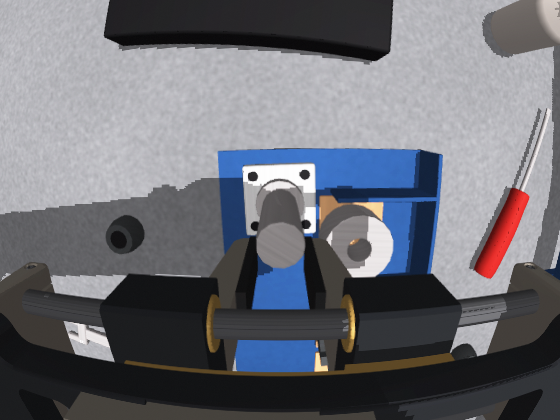

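The wrist view shows the shaft upright, with its top at (280,245), but gripped about 7 mm off along y. I'm regripping it centred.

Call:
apply_moves:
  series:
    - {"x": 0, "y": 0, "z": 0, "ax": 0, "ay": 0, "az": 0, "hand": 0.1}
    - {"x": 0, "y": 0, "z": 0, "ax": 0, "ay": 0, "az": 0, "hand": 0.1}
    - {"x": 0, "y": 0, "z": 0, "ax": 0, "ay": 0, "az": 0, "hand": 0.1}
    - {"x": 0, "y": 0.035, "z": 0, "ax": 0, "ay": 0, "az": 0, "hand": 0.1}
    - {"x": 0, "y": 0, "z": 0, "ax": 0, "ay": 0, "az": 0, "hand": 0.1}
    - {"x": 0, "y": 0, "z": 0, "ax": 0, "ay": 0, "az": 0, "hand": 0.1}

```text
clock: 10.7
tool_pos: [0.533, 0.1115, 0.0795]
tcp_rot: [-180.0, 0.0, 89.7]
contact_force: [0.3, -0.3, 0.1]
opening: 0.0504
finger_force: 0.0
```

Call:
apply_moves:
  series:
    - {"x": 0, "y": 0, "z": 0, "ax": 0, "ay": 0, "az": 0, "hand": -1}
    - {"x": 0, "y": 0, "z": 0, "ax": 0, "ay": 0, "az": 0, "hand": -1}
    - {"x": 0, "y": 0, "z": 0, "ax": 0, "ay": 0, "az": 0, "hand": -1}
    - {"x": 0, "y": 0, "z": 0, "ax": 0, "ay": 0, "az": 0, "hand": -1}
    - {"x": 0, "y": 0, "z": 0, "ax": 0, "ay": 0, "az": 0, "hand": -1}
    - {"x": 0, "y": 0, "z": 0, "ax": 0, "ay": 0, "az": 0, "hand": -1}
    - {"x": 0, "y": 0, "z": 0, "ax": 0, "ay": 0, "az": 0, "hand": -1}

```text
clock: 11.4
tool_pos: [0.5327, 0.1109, 0.0795]
tcp_rot: [-180.0, 0.0, 89.7]
contact_force: [-1.9, -0.3, 0.3]
opening: 0.0268
finger_force: 30.0
```

Call:
apply_moves:
  series:
    - {"x": 0, "y": 0, "z": 0.1, "ax": 0, "ay": 0, "az": 0, "hand": -1}
    - {"x": 0, "y": 0, "z": 0.2, "ax": 0, "ay": 0, "az": 0, "hand": -1}
    - {"x": -0.015, "y": -0.15, "z": 0.05, "ax": 0, "ay": 0, "az": 0, "hand": -1}
    - {"x": -0.015, "y": -0.23, "z": 0, "ax": 0, "ay": 0, "az": 0, "hand": -1}
    - {"x": -0.015, "y": -0.23, "z": 0, "ax": 0, "ay": 0, "az": 0, "hand": -1}
    - {"x": -0.02, "y": -0.23, "z": 0, "ax": 0, "ay": 0, "az": 0, "hand": -1}
    - {"x": -0.02, "y": -0.23, "z": 0, "ax": 0, "ay": 0, "az": 0, "hand": -1}
    - {"x": -0.02, "y": -0.23, "z": 0, "ax": 0, "ay": 0, "az": 0, "hand": -1}
    - {"x": -0.02, "y": -0.23, "z": 0, "ax": 0, "ay": 0, "az": 0, "hand": -1}
    - {"x": -0.01, "y": -0.23, "z": 0, "ax": 0, "ay": 0, "az": 0, "hand": -1}
    - {"x": 0, "y": -0.16, "z": 0, "ax": 0, "ay": 0, "az": 0, "hand": -1}
    - {"x": 0, "y": -0.085, "z": 0, "ax": 0, "ay": 0, "az": 0, "hand": -1}

```text
clock: 12.6
tool_pos: [0.5042, -0.2942, 0.1485]
tcp_rot: [-179.9, 0.1, 89.4]
contact_force: [0.2, -0.4, -6.6]
opening: 0.0265
finger_force: 30.0
```

Call:
apply_moves:
  series:
    - {"x": 0, "y": 0, "z": -0.1, "ax": 0, "ay": 0, "az": 0, "hand": -1}
    - {"x": 0, "y": 0, "z": -0.1, "ax": 0, "ay": 0, "az": 0, "hand": -1}
    - {"x": 0, "y": 0, "z": -0.1, "ax": 0, "ay": 0, "az": 0, "hand": -1}
    - {"x": 0, "y": 0, "z": 0, "ax": 0, "ay": 0, "az": 0, "hand": -1}
    - {"x": 0, "y": 0, "z": 0, "ax": 0, "ay": 0, "az": 0, "hand": -1}

```text
clock: 13.1
tool_pos: [0.5055, -0.2901, 0.0889]
tcp_rot: [-179.9, 0.0, 89.6]
contact_force: [1.0, -0.6, -6.5]
opening: 0.0263
finger_force: 30.0
```

Call:
apply_moves:
  series:
    - {"x": 0, "y": 0, "z": -0.03, "ax": 0, "ay": 0, "az": 0, "hand": -1}
    - {"x": 0, "y": 0, "z": -0.017, "ax": 0, "ay": 0, "az": 0, "hand": -1}
    - {"x": 0, "y": 0, "z": 0, "ax": 0, "ay": 0, "az": 0, "hand": -1}
    - {"x": 0, "y": 0, "z": 0, "ax": 0, "ay": 0, "az": 0, "hand": -1}

```text
clock: 13.5
tool_pos: [0.5067, -0.29, 0.0808]
tcp_rot: [179.9, 0.0, 89.7]
contact_force: [0.7, 1.1, -4.4]
opening: 0.0265
finger_force: 30.0
```

Call:
apply_moves:
  series:
    - {"x": 0, "y": 0, "z": -0.01, "ax": 0, "ay": 0, "az": 0, "hand": -1}
    - {"x": 0, "y": 0, "z": 0, "ax": 0, "ay": 0, "az": 0, "hand": -1}
    - {"x": 0, "y": 0, "z": 0, "ax": 0, "ay": 0, "az": 0, "hand": 0.2}
    - {"x": 0, "y": 0, "z": 0, "ax": 0, "ay": 0, "az": 0, "hand": 0.2}
    - {"x": 0, "y": 0, "z": 0, "ax": 0, "ay": 0, "az": 0, "hand": 0.2}
    - {"x": 0, "y": 0, "z": 0.15, "ax": 0, "ay": 0, "az": 0, "hand": 0.4}
    - {"x": 0, "y": 0, "z": 0.22, "ax": 0, "ay": 0, "az": 0, "hand": 0.4}
    - {"x": 0, "y": 0, "z": 0.22, "ax": 0, "ay": 0, "az": 0, "hand": 0.4}
    - {"x": 0, "y": 0, "z": 0.22, "ax": 0, "ay": 0, "az": 0, "hand": 0.4}
    - {"x": 0, "y": 0, "z": 0, "ax": 0, "ay": 0, "az": 0, "hand": 0.4}

```text
clock: 14.5
tool_pos: [0.5091, -0.2925, 0.2465]
tcp_rot: [179.4, 0.2, 89.6]
contact_force: [0.6, -0.2, -0.1]
opening: 0.0641
finger_force: 0.0
```

```bash
python3 m.py w3 mat jack_center shaft_center; python3 - <<'E'
from h import *
p,d=optics.grab_frame("top"); save("t3",p); W=cloud("top",d)
for n,z in(("jack_center",.114),("shaft_center",.126)):
    for r in spotter.regions_of("top",n)[:1]:
        w=W[r["region"]]; print(n,r["conf"],r["box"],np.nanpercentile(w[:,2],96)); 
print("jack",circ(W,(.507,-.384),.116,.008,.035),"shaft",circ(W,(.507,-.29),.127,.006,.035))
E
```

```text
[ 0.50907073 -0.29249608  0.24648071] [179.39295561   0.24093142  89.61521489] 14.5
mat 0.7 [202.1, 125.2, 144.8, 154.6] 0.0055 [ 0.5064 -0.3253  0.004 ] [ 0.5046 -0.3378  0.143 ] [0.211 0.232 0.285]
jack_center 0.75 [253.6, 222.0, 47.4, 66.6] 0.1145 [ 0.5061 -0.3918  0.1136] [ 0.5059 -0.3929  0.1121] [0.027 0.026 0.007]
shaft_center 0.62 [256.9, 149.2, 43.0, 49.2] 0.1265 [ 0.508  -0.2848  0.1257] [ 0.5084 -0.2851  0.1244] [0.027 0.027 0.008]
jack_center 0.57 [420.7, 217.3, 13.4, 20.5] 0.37862944743278526
shaft_center 0.57 [376.2, 216.5, 32.5, 21.1] 0.1271927330615145
jack None shaft (111, array([ 507.6, -283.2]), 13.9, array([ 0.5073, -0.2827,  0.1259]))
```

Call:
apply_moves:
  series:
    - {"x": 0, "y": 0.233, "z": 0, "ax": 0, "ay": 0, "az": 0, "hand": 0.6}
    - {"x": 0, "y": 0.233, "z": 0, "ax": 0, "ay": 0, "az": 0, "hand": 0.6}
    - {"x": 0, "y": 0.233, "z": 0, "ax": 0, "ay": 0, "az": 0, "hand": 0.6}
    - {"x": 0, "y": 0.233, "z": 0, "ax": 0, "ay": 0, "az": 0, "hand": 0.6}
    - {"x": 0, "y": 0.233, "z": 0, "ax": 0, "ay": 0, "az": 0, "hand": 0.6}
    - {"x": 0, "y": 0.233, "z": 0, "ax": 0, "ay": 0, "az": 0, "hand": 0.6}
    - {"x": 0, "y": 0.233, "z": 0, "ax": 0, "ay": 0, "az": 0, "hand": 0.6}
    - {"x": 0, "y": 0.233, "z": 0, "ax": 0, "ay": 0, "az": 0, "hand": 0.6}
    - {"x": 0, "y": 0.233, "z": 0, "ax": 0, "ay": 0, "az": 0, "hand": 0.6}
    - {"x": 0, "y": 0.233, "z": 0, "ax": 0, "ay": 0, "az": 0, "hand": 0.6}
    - {"x": 0, "y": 0.233, "z": 0, "ax": 0, "ay": 0, "az": 0, "hand": 0.6}
    - {"x": 0, "y": 0.2, "z": 0, "ax": 0, "ay": 0, "az": 0, "hand": 0.6}

```text
clock: 16.05
tool_pos: [0.5051, 0.2651, 0.2391]
tcp_rot: [-179.9, 0.0, 89.7]
contact_force: [1.9, -0.1, -0.4]
opening: 0.0737
finger_force: 0.0
```

Call:
apply_moves:
  series:
    - {"x": 0, "y": 0, "z": 0, "ax": 0, "ay": 0, "az": 0, "hand": 0.6}
    - {"x": 0, "y": 0, "z": 0, "ax": 0, "ay": 0, "az": 0, "hand": 0.6}
    - {"x": 0, "y": 0, "z": 0, "ax": 0, "ay": 0, "az": 0, "hand": 0.6}

```text
clock: 16.35
tool_pos: [0.5062, 0.261, 0.2396]
tcp_rot: [-180.0, 0.1, 89.5]
contact_force: [0.9, -0.3, -0.3]
opening: 0.0736
finger_force: 0.0
```

```bash
python3 m.py w4 small_ring_center; python3 - <<'E'
from h import *
W=np.load("w4.npy")
print("ring",circ(W,(.496,.353),.09,.005,.035))
# anvil: rim of disc top
m=(np.hypot(W[...,0]-.495,W[...,1]-.345)<.062)&(abs(W[...,2]-.054)<.005); w=W[m][:,:2]
print(len(w),np.percentile(w,[1,50,99],0),W[m].mean(0))
h=cv2.convexHull(w.astype(np.float32)*1000)[:,0]
from scipy.optimize import least_squares
f=lambda q:np.hypot(*(h-q).T)-45
r=least_squares(f,[495,345],loss="soft_l1",f_scale=1.5); print("anvil",r.x,np.abs(r.fun).mean(), np.median(f(r.x)),len(h))
E
```

```text
[0.50616619 0.26096312 0.23955426] [-1.79953137e+02  8.37246316e-02  8.95369128e+01] 16.35
small_ring_center 0.68 [251.7, 81.8, 41.3, 42.5] 0.0913 [0.4962 0.3543 0.0898] [0.4962 0.3545 0.0894] [0.045 0.043 0.006]
ring (1137, array([496.2, 354.4]), 23.4, array([0.4962, 0.3543, 0.0898]))
3101 [[0.4499942  0.3073668 ]
 [0.49082565 0.34428464]
 [0.53532608 0.39181156]] [0.49147273 0.34681031 0.05397935]
anvil [492.38056429 349.65971851] 0.33233364080360966 -0.2996220009677515 53
```

View pics/w4.png

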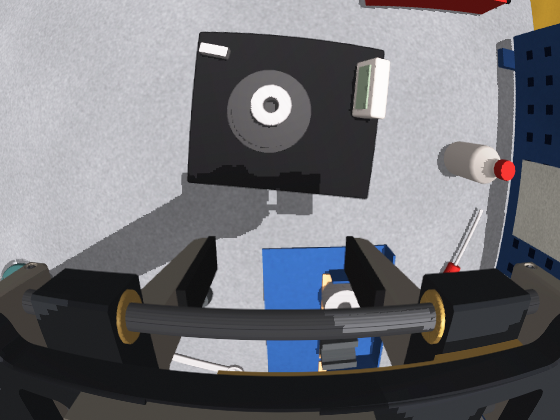

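The wrist view shows the small ring (271,104) slightly off the middle of the anvil disc (269,111). The read-out is at (371,88), clear of the fingers.

Call:
apply_moves:
  series:
    - {"x": -0.017, "y": 0.156, "z": -0.1, "ax": 0, "ay": 0, "az": 0, "hand": 0.6}
    - {"x": -0.017, "y": 0.156, "z": -0.1, "ax": 0, "ay": 0, "az": 0, "hand": 0.6}
    - {"x": -0.017, "y": 0.156, "z": -0.1, "ax": 0, "ay": 0, "az": 0, "hand": 0.6}
    - {"x": 0, "y": 0, "z": -0.2, "ax": 0, "ay": 0, "az": 0, "hand": 0.6}
    - {"x": 0, "y": 0, "z": -0.15, "ax": 0, "ay": 0, "az": 0, "hand": 0.6}
    - {"x": 0, "y": 0, "z": 0, "ax": 0, "ay": 0, "az": 0, "hand": 0.6}
    - {"x": 0, "y": 0, "z": 0, "ax": 0, "ay": 0, "az": 0, "hand": 0.6}
    - {"x": 0, "y": 0, "z": 0, "ax": 0, "ay": 0, "az": 0, "hand": 0.6}

```text
clock: 17.25
tool_pos: [0.4975, 0.3565, 0.1124]
tcp_rot: [179.8, -0.1, 89.6]
contact_force: [0.1, -0.0, 0.1]
opening: 0.0742
finger_force: 0.0
```

Call:
apply_moves:
  series:
    - {"x": -0.006, "y": -0.01, "z": -0.15, "ax": 0, "ay": 0, "az": 0, "hand": 0.6}
    - {"x": 0, "y": 0, "z": -0.1, "ax": 0, "ay": 0, "az": 0, "hand": 0.6}
    - {"x": 0, "y": 0, "z": 0, "ax": 0, "ay": 0, "az": 0, "hand": 0.6}
    - {"x": 0, "y": 0, "z": 0, "ax": 0, "ay": 0, "az": 0, "hand": 0.6}

```text
clock: 17.65
tool_pos: [0.4958, 0.3548, 0.0619]
tcp_rot: [179.9, -0.1, 89.6]
contact_force: [0.0, 0.2, 0.9]
opening: 0.0734
finger_force: 0.0
```

Call:
apply_moves:
  series:
    - {"x": 0, "y": 0, "z": 0, "ax": 0, "ay": 0, "az": 0, "hand": -1}
    - {"x": 0, "y": 0, "z": 0, "ax": 0, "ay": 0, "az": 0, "hand": -1}
    - {"x": 0, "y": 0, "z": 0, "ax": 0, "ay": 0, "az": 0, "hand": -1}
    - {"x": 0, "y": 0, "z": 0, "ax": 0, "ay": 0, "az": 0, "hand": -1}
    - {"x": 0, "y": 0, "z": 0, "ax": 0, "ay": 0, "az": 0, "hand": -1}
    - {"x": 0, "y": 0, "z": 0, "ax": 0, "ay": 0, "az": 0, "hand": -1}
    - {"x": 0, "y": 0, "z": 0, "ax": 0, "ay": 0, "az": 0, "hand": -1}

```text
clock: 18.35
tool_pos: [0.4946, 0.3542, 0.0601]
tcp_rot: [-180.0, 0.0, 89.7]
contact_force: [-0.1, 0.8, 0.1]
opening: 0.0196
finger_force: 0.0
```

```bash
python3 m.py w5 small_ring_center; python3 -c "
from h import *
p,d=optics.grab_frame('side'); cv2.imwrite('pics/s5.png',cv2.resize(p[90:210,150:330,::-1],None,fx=4,fy=4)); print(monitor.sense()['opening'])"
```

```text
[0.49460249 0.3542351  0.06013171] [-1.79994396e+02  9.34213223e-03  8.96512081e+01] 18.35
small_ring_center 0.68 [248.0, 198.6, 69.6, 80.2] 0.0909 [0.4958 0.3591 0.0897] [0.4966 0.3551 0.0936] [0.043 0.045 0.017]
0.007780823279775286
```

View pics/w5.png

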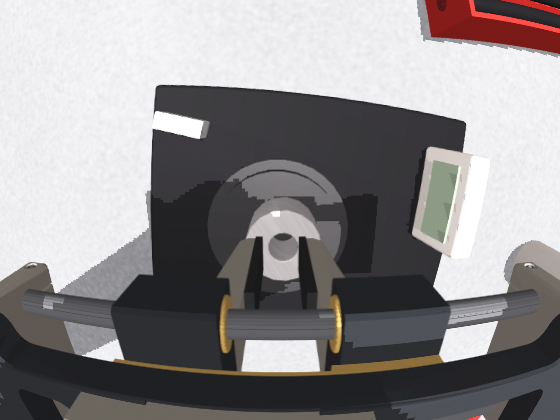

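View pics/s5.png

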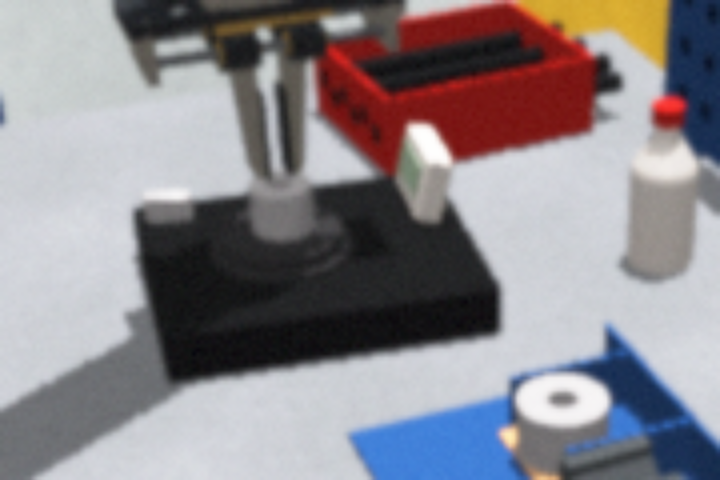

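```bash
python3 - <<'E'
from h import *
c=optics.calibration("wrist"); T=np.array(c["T_tool_cam"]); f=210/np.tan(np.radians(c["vfov"])/2)
def px(pt):
    q=np.linalg.inv(T)@np.r_[pt,1]; r=np.hypot(q[0],q[1]); th=np.arctan2(r,q[2]); return c["cx"]+q[0]/r*th*f, c["cy"]+q[1]/r*th*f
for z in(0,-.019,-.04): print(z,[np.round(px((0,y,z)),0) for y in(-.01,0,.01)])
p,d=optics.grab_frame("side"); W=cloud("side",d)
m=(abs(W[...,0]-.495)<.05)&(abs(W[...,1]-.354)<.04)&(W[...,2]>.05)&(W[...,2]<.25)
v,u=np.where(m)
for k in range(130,140): 
    pass
for row in range(v.min(),v.max()+1,2):
    w=W[row][m[row]]
    if len(w): print(row,w.min(0).round(3),w.max(0).round(3))
print(monitor.sense()["opening"],monitor.sense()["joint_positions"])
E
```

```text
0 [array([265., 231.]), array([280., 231.]), array([295., 231.])]
-0.019 [array([264., 241.]), array([280., 241.]), array([296., 241.])]
-0.04 [array([262., 254.]), array([280., 254.]), array([297., 254.])]
80 [0.454 0.372 0.248] [0.454 0.372 0.248]
82 [0.454 0.33  0.246] [0.509 0.362 0.25 ]
84 [0.453 0.329 0.225] [0.545 0.374 0.25 ]
86 [0.453 0.33  0.221] [0.543 0.37  0.245]
88 [0.446 0.329 0.219] [0.543 0.372 0.24 ]
90 [0.445 0.324 0.222] [0.544 0.37  0.236]
92 [0.447 0.326 0.217] [0.542 0.366 0.23 ]
94 [0.447 0.326 0.211] [0.537 0.339 0.226]
96 [0.445 0.326 0.207] [0.527 0.341 0.222]
98 [0.445 0.319 0.19 ] [0.543 0.376 0.212]
100 [0.46  0.317 0.193] [0.544 0.37  0.209]
102 [0.453 0.317 0.194] [0.527 0.334 0.206]
104 [0.445 0.318 0.179] [0.526 0.359 0.201]
106 [0.46  0.319 0.173] [0.517 0.36  0.194]
108 [0.461 0.338 0.171] [0.516 0.352 0.181]
110 [0.472 0.34  0.163] [0.517 0.36  0.173]
112 [0.472 0.339 0.159] [0.515 0.351 0.167]
114 [0.472 0.339 0.152] [0.515 0.359 0.162]
116 [0.473 0.34  0.145] [0.514 0.362 0.155]
118 [0.474 0.339 0.138] [0.515 0.36  0.151]
120 [0.475 0.339 0.132]
[... 183 characters left out ...]
 0.358 0.118]
130 [0.478 0.34  0.1  ] [0.508 0.362 0.113]
132 [0.477 0.341 0.099] [0.509 0.35  0.105]
134 [0.482 0.342 0.085] [0.516 0.374 0.099]
136 [0.476 0.342 0.081] [0.515 0.365 0.089]
138 [0.474 0.333 0.082] [0.514 0.352 0.089]
140 [0.473 0.327 0.077] [0.513 0.354 0.085]
142 [0.473 0.326 0.052] [0.525 0.373 0.08 ]
144 [0.467 0.329 0.051] [0.534 0.385 0.073]
146 [0.457 0.327 0.05 ] [0.535 0.372 0.068]
148 [0.452 0.327 0.05 ] [0.53  0.362 0.06 ]
150 [0.449 0.318 0.05 ] [0.527 0.349 0.054]
152 [0.451 0.314 0.05 ] [0.505 0.335 0.054]
154 [0.451 0.315 0.05 ] [0.475 0.325 0.054]
0.0037005431787818744 [-49.18086049  30.84334721  13.79369083 103.67518278  -9.6733527
  46.62771353 -30.95155804]
```

```bash
python3 - <<'E'
from h import *
W=np.load("w5.npy")
for r in(236,240,244,250,260,270,290): print(r,[W[r,c].round(3).tolist() for c in(240,248,256,308,314,322)])
W=np.load("w1.npy"); print("w1 open, tcp z .3206")
for r in(236,240,244,250,260): print(r,[W[r,c].round(3).tolist() for c in(180,188,196,368,376)])
E
```

```text
236 [[0.467, 0.349, 0.054], [0.476, 0.362, 0.09], [0.482, 0.365, 0.1], [0.511, 0.361, 0.09], [0.515, 0.362, 0.091], [0.524, 0.348, 0.054]]
240 [[0.466, 0.346, 0.054], [0.477, 0.364, 0.104], [0.482, 0.365, 0.106], [0.51, 0.363, 0.102], [0.513, 0.364, 0.103], [0.525, 0.345, 0.054]]
244 [[0.474, 0.364, 0.109], [0.478, 0.364, 0.11], [0.482, 0.365, 0.111], [0.51, 0.364, 0.11], [0.513, 0.364, 0.11], [0.517, 0.364, 0.11]]
250 [[0.475, 0.364, 0.119], [0.479, 0.364, 0.117], [0.483, 0.365, 0.121], [0.509, 0.365, 0.12], [0.512, 0.364, 0.119], [0.516, 0.364, 0.118]]
260 [[0.476, 0.365, 0.133], [0.48, 0.365, 0.132], [0.484, 0.364, 0.132], [0.508, 0.364, 0.131], [0.511, 0.364, 0.13], [0.514, 0.364, 0.131]]
270 [[0.478, 0.365, 0.144], [0.481, 0.365, 0.143], [0.485, 0.365, 0.143], [0.507, 0.365, 0.143], [0.509, 0.365, 0.144], [0.513, 0.365, 0.143]]
290 [[0.48, 0.366, 0.164], [0.483, 0.365, 0.161], [0.485, 0.36, 0.153], [0.505, 0.365, 0.161], [0.508, 0.365, 0.161], [0.511, 0.366, 0.163]]
w1 open, tcp z .3206
236 [[0.315, -0.048, 0.001], [0.33, -0.049, -0.001], [0.447, 0.079, 0.36], [0.648, -0.049, 0.004], [0.663, -0.05, 0.003]]
240 [[0.439, 0.079, 0.365], [0.443, 0.079, 0.365], [0.448, 0.079, 0.366], [0.542, 0.079, 0.367], [0.548, 0.078, 0.365]]
244 [[0.441, 0.079, 0.371], [0.445, 0.079, 0.372], [0.448, 0.077, 0.368], [0.54, 0.079, 0.374], [0.546, 0.078, 0.371]]
250 [[0.443, 0.079, 0.381], [0.448, 0.079, 0.382], [0.448, 0.074, 0.368], [0.54, 0.076, 0.376], [0.543, 0.079, 0.382]]
260 [[0.448, 0.08, 0.395], [0.448, 0.075, 0.385], [0.448, 0.069, 0.371], [0.54, 0.071, 0.377], [0.54, 0.077, 0.391]]
```

The wrist depth shows the real finger tips about 39 mm behind the reported TCP (tips at z 0.100 for TCP z 0.060). The ring is untouched. From here I'll use tips = TCP z + 0.039.

Call:
apply_moves:
  series:
    - {"x": 0.006, "y": 0, "z": 0, "ax": 0, "ay": 0, "az": 0, "hand": 0.6}
    - {"x": 0, "y": 0, "z": 0, "ax": 0, "ay": 0, "az": 0, "hand": 0.6}
    - {"x": 0, "y": 0, "z": 0, "ax": 0, "ay": 0, "az": 0, "hand": 0.6}
    - {"x": 0, "y": 0, "z": 0, "ax": 0, "ay": 0, "az": 0, "hand": 0.6}
    - {"x": 0, "y": 0, "z": 0, "ax": 0, "ay": 0, "az": 0, "hand": 0.6}
    - {"x": 0, "y": 0, "z": 0, "ax": 0, "ay": 0, "az": 0, "hand": 0.6}
    - {"x": 0, "y": 0, "z": 0, "ax": 0, "ay": 0, "az": 0, "hand": 0.6}
    - {"x": 0, "y": 0, "z": -0.1, "ax": 0, "ay": 0, "az": 0, "hand": 0.6}
    - {"x": 0, "y": 0, "z": -0.07, "ax": 0, "ay": 0, "az": 0, "hand": 0.6}
    - {"x": 0, "y": 0, "z": 0, "ax": 0, "ay": 0, "az": 0, "hand": 0.6}
    - {"x": 0, "y": 0, "z": 0, "ax": 0, "ay": 0, "az": 0, "hand": 0.6}

```text
clock: 19.65
tool_pos: [0.4957, 0.3541, 0.0259]
tcp_rot: [-180.0, 0.0, 89.6]
contact_force: [-0.7, 0.7, 0.4]
opening: 0.0732
finger_force: 0.0
```

Call:
apply_moves:
  series:
    - {"x": 0, "y": 0, "z": -0.02, "ax": 0, "ay": 0, "az": 0, "hand": 0.6}
    - {"x": 0, "y": 0, "z": 0, "ax": 0, "ay": 0, "az": 0, "hand": -1}
    - {"x": 0, "y": 0, "z": 0, "ax": 0, "ay": 0, "az": 0, "hand": -1}
    - {"x": 0, "y": 0, "z": 0, "ax": 0, "ay": 0, "az": 0, "hand": -1}
    - {"x": 0, "y": 0, "z": 0, "ax": 0, "ay": 0, "az": 0, "hand": -1}
    - {"x": 0, "y": 0, "z": 0, "ax": 0, "ay": 0, "az": 0, "hand": -1}
    - {"x": 0, "y": 0, "z": 0, "ax": 0, "ay": 0, "az": 0, "hand": -1}

```text
clock: 20.35
tool_pos: [0.4961, 0.3544, 0.0224]
tcp_rot: [180.0, -0.0, 89.7]
contact_force: [0.2, -0.9, 1.6]
opening: 0.0448
finger_force: 30.0
```

```bash
python3 - <<'E'
from h import *
for n in("w1","top0","side0","w3"):
    W=np.load(n+".npy")
    def rect(lo,hi):
        m=((W>lo)&(W<hi)).all(-1); w=W[m]
        if len(w)<20: return None
        r=cv2.minAreaRect(w[:,:2].astype(np.float32)*1000); return len(w),np.round(r[0],1),np.round(r[1],1),round(r[2],2)
    z=0.001 if n=="top0" else 0
    print(n,"liner",rect([.55,-.15,.0062+z],[.65,-.05,.012+z]),"wall",rect([.62,-.25,.036],[.72,.2,.052]))
E
python3 - <<'E'
import sys; sys.path.insert(0,'.')
from h import *
W=np.load("w1.npy")
# rear wall x & rack edges
m=(W[...,2]>.04)&(W[...,2]<.05)&(W[...,0]>.655)&(W[...,0]<.69)&(abs(W[...,1])<.2); w=W[m]; print("rear",len(w),np.polyfit(w[:,1],w[:,0],1),w[:,1].min(),w[:,1].max())
# colour-based: beech pixels
p=cv2.imread("pics/w1.png"); hsv=cv2.cvtColor(p,cv2.COLOR_BGR2HSV); k=(hsv[...,0]>8)&(hsv[...,0]<25)&(hsv[...,1]>70)&(hsv[...,2]>90)&(abs(W[...,2]-.008)<.006)&(W[...,1]<-.04)&(W[...,1]>-.17)
w=W[k]; print("beech",len(w),cv2.minAreaRect(w[:,:2].astype(np.float32)*1000),w.mean(0))
E
```

```text
w1 liner (1222, array([ 603.9, -101.3]), array([95.6, 99.4]), 84.64) wall (863, array([645.2,   3.7]), array([ 50.3, 304.4]), 0.07)
top0 liner (565, array([600. , -99.8]), array([96.3, 98.2]), 1.15) wall (450, array([645.6, -11.3]), array([ 50.7, 337.1]), 0.35)
side0 liner (345, array([ 610.3, -100. ]), array([ 78.8, 100. ]), 0.01) wall (525, array([644.3, -17.7]), array([ 52.5, 339.8]), 0.88)
w3 liner (2222, array([ 601.6, -102. ]), array([96.9, 91.2]), 82.99) wall (723, array([ 646.1, -113.2]), array([ 51.6, 140.3]), 0.22)
rear 385 [-0.01787251  0.66713519] -0.04666783983174065 0.15587893318330753
beech 1176 ((601.8875732421875, -96.51101684570312), (60.11100769042969, 99.18064880371094), 1.0711272954940796) [ 0.6000972  -0.10909348  0.008061  ]
```

Call:
apply_moves:
  series:
    - {"x": 0, "y": 0, "z": 0.15, "ax": 0, "ay": 0, "az": 0, "hand": -1}
    - {"x": 0, "y": 0, "z": 0.2, "ax": 0, "ay": 0, "az": 0, "hand": -1}
    - {"x": 0, "y": -0.225, "z": 0.05, "ax": 0, "ay": 0, "az": 0, "hand": -1}
    - {"x": 0.058, "y": -0.225, "z": 0, "ax": 0, "ay": 0, "az": 0, "hand": -1}
    - {"x": 0.058, "y": -0.225, "z": 0, "ax": 0, "ay": 0, "az": 0, "hand": -1}
    - {"x": 0.058, "y": -0.225, "z": 0, "ax": 0, "ay": 0, "az": 0, "hand": -1}
    - {"x": 0.058, "y": -0.225, "z": 0, "ax": 0, "ay": 0, "az": 0, "hand": -1}
    - {"x": 0.058, "y": -0.225, "z": 0, "ax": 0, "ay": 0, "az": 0, "hand": -1}
    - {"x": 0.058, "y": -0.225, "z": 0, "ax": 0, "ay": 0, "az": 0, "hand": -1}
    - {"x": 0.058, "y": -0.225, "z": 0, "ax": 0, "ay": 0, "az": 0, "hand": -1}
    - {"x": 0.058, "y": -0.225, "z": 0, "ax": 0, "ay": 0, "az": 0, "hand": -1}
    - {"x": 0.058, "y": -0.225, "z": 0, "ax": 0, "ay": 0, "az": 0, "hand": -1}

```text
clock: 21.55
tool_pos: [0.5995, -0.0973, 0.1014]
tcp_rot: [-179.9, -0.0, 89.7]
contact_force: [0.8, 0.5, -3.5]
opening: 0.0449
finger_force: 30.0
```

Call:
apply_moves:
  series:
    - {"x": 0, "y": -0.02, "z": 0, "ax": 0, "ay": 0, "az": 0, "hand": -1}
    - {"x": 0, "y": 0, "z": 0, "ax": 0, "ay": 0, "az": 0, "hand": -1}
    - {"x": 0, "y": 0, "z": 0, "ax": 0, "ay": 0, "az": 0, "hand": -1}
    - {"x": 0, "y": 0, "z": 0, "ax": 0, "ay": 0, "az": 0, "hand": -1}

```text
clock: 21.95
tool_pos: [0.5999, -0.0974, 0.1017]
tcp_rot: [-179.9, -0.1, 89.8]
contact_force: [-0.3, 0.1, -4.2]
opening: 0.0451
finger_force: 30.0
```

Call:
apply_moves:
  series:
    - {"x": 0.005, "y": -0.015, "z": -0.1, "ax": 0, "ay": 0, "az": 0, "hand": -1}
    - {"x": 0, "y": 0, "z": -0.2, "ax": 0, "ay": 0, "az": 0, "hand": -1}
    - {"x": 0, "y": 0, "z": -0.2, "ax": 0, "ay": 0, "az": 0, "hand": -1}
    - {"x": 0, "y": 0, "z": -0.05, "ax": 0, "ay": 0, "az": 0, "hand": -1}
    - {"x": 0, "y": 0, "z": 0, "ax": 0, "ay": 0, "az": 0, "hand": -1}
    - {"x": 0, "y": 0, "z": 0, "ax": 0, "ay": 0, "az": 0, "hand": -1}

```text
clock: 22.55
tool_pos: [0.6027, -0.1024, -0.0063]
tcp_rot: [179.9, 0.0, 89.7]
contact_force: [-0.5, 0.3, -3.9]
opening: 0.0452
finger_force: 30.0
```

Lower the remaining 17 mm.

Call:
apply_moves:
  series:
    - {"x": -0.005, "y": 0.008, "z": -0.05, "ax": 0, "ay": 0, "az": 0, "hand": -1}
    - {"x": 0, "y": 0, "z": -0.025, "ax": 0, "ay": 0, "az": 0, "hand": -1}
    - {"x": 0, "y": 0, "z": -0.01, "ax": 0, "ay": 0, "az": 0, "hand": -1}
    - {"x": 0, "y": 0, "z": 0, "ax": 0, "ay": 0, "az": 0, "hand": -1}
    - {"x": 0, "y": 0, "z": 0, "ax": 0, "ay": 0, "az": 0, "hand": -1}

```text
clock: 23.05
tool_pos: [0.6004, -0.1006, -0.0235]
tcp_rot: [180.0, -0.1, 89.7]
contact_force: [-4.1, 1.4, 6.1]
opening: 0.0447
finger_force: 30.0
```

Call:
apply_moves:
  series:
    - {"x": 0, "y": 0, "z": 0, "ax": 0, "ay": 0, "az": 0, "hand": 0.4}
    - {"x": 0, "y": 0, "z": 0, "ax": 0, "ay": 0, "az": 0, "hand": 0.4}
    - {"x": 0, "y": 0, "z": 0, "ax": 0, "ay": 0, "az": 0, "hand": 0.4}
    - {"x": 0, "y": 0, "z": 0.15, "ax": 0, "ay": 0, "az": 0, "hand": 0.4}
    - {"x": 0, "y": 0, "z": 0.24, "ax": 0, "ay": 0, "az": 0, "hand": 0.4}
    - {"x": 0, "y": 0, "z": 0.24, "ax": 0, "ay": 0, "az": 0, "hand": 0.4}
    - {"x": 0, "y": -0.1, "z": 0.2, "ax": 0, "ay": 0, "az": 0, "hand": 0.6}
    - {"x": 0, "y": -0.2, "z": 0.1, "ax": 0, "ay": 0, "az": 0, "hand": 0.6}
    - {"x": 0, "y": 0, "z": 0, "ax": 0, "ay": 0, "az": 0, "hand": 0.6}
    - {"x": 0, "y": 0, "z": 0, "ax": 0, "ay": 0, "az": 0, "hand": 0.6}

```text
clock: 24.05
tool_pos: [0.6003, -0.1623, 0.1617]
tcp_rot: [179.9, 0.0, 89.5]
contact_force: [-0.2, 0.5, -0.9]
opening: 0.0737
finger_force: 0.0
```

```bash
python3 m.py w6 small_ring_center big_ring_center vee_center; python3 - <<'E'
from h import *
W=np.load("w6.npy")
print("ring",circ(W,(.601,-.1),.044,.004,.032),circ(W,(.597,.0767),.048,.004,.036))
p=cv2.imread("pics/w6.png"); hsv=cv2.cvtColor(p,cv2.COLOR_BGR2HSV); k=(hsv[...,0]>8)&(hsv[...,0]<25)&(hsv[...,1]>70)&(hsv[...,2]>90)&(abs(W[...,2]-.008)<.006)&(W[...,1]<-.057)&(W[...,1]>-.15)
w=W[k]; print("beech",len(w),cv2.minAreaRect(w[:,:2].astype(np.float32)*1000),np.percentile(w,[1,99],0))
m=(W[...,2]>.04)&(W[...,2]<.048)&(W[...,0]>.635)&(W[...,0]<.66); w=W[m]; h,e=np.histogram(w[:,1],bins=np.arange(-.2,.2,.004)); print([(round(a,3),int(b)) for a,b in zip(e,h) if b>3])
E
```

```text
[ 0.60026469 -0.16232516  0.16169661] [1.79927700e+02 1.25120759e-02 8.95110505e+01] 24.05
small_ring_center 0.87 [254.0, 110.5, 50.1, 47.0] 0.0452 [ 0.6004 -0.1006  0.0439] [ 0.6004 -0.1006  0.0431] [0.045 0.045 0.007]
big_ring_center 0.66 [178.3, 261.6, 55.5, 88.5] 0.1264 [ 0.5116 -0.2885  0.1267] [ 0.5317 -0.2352  0.1716] [0.064 0.127 0.099]
vee_center 0.7 [246.7, 18.8, 62.7, 63.3] 0.053 [ 0.5978 -0.0144  0.0518] [ 0.5974 -0.0136  0.0506] [0.058 0.059 0.007]
ring (1383, array([ 600.5, -100.7]), 23.1, array([ 0.6004, -0.1006,  0.0439])) None
beech 2329 ((600.9849853515625, -102.07427978515625), (59.4415397644043, 79.88945770263672), 1.2943934202194214) [[ 0.57197416 -0.14167557  0.00435831]
 [ 0.6300037  -0.06293289  0.00987199]]
[(np.float64(-0.152), 6), (np.float64(-0.148), 96), (np.float64(-0.06), 95), (np.float64(0.024), 22), (np.float64(0.028), 87)]
```

View pics/w6.png

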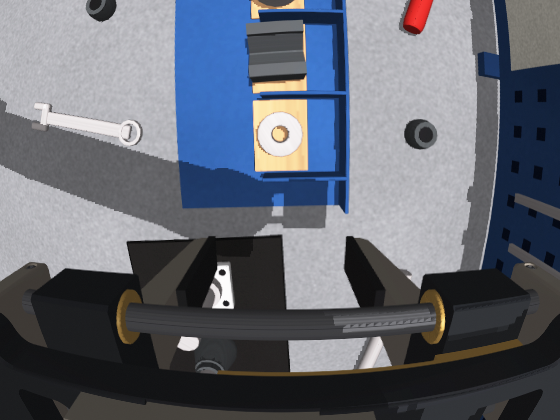

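The picture shows the small ring (279,133) centred on its liner, the vee (277,52) untouched, and the shaft and jack standing on the mat. Now the big ring.

Call:
apply_moves:
  series:
    - {"x": 0, "y": 0.2, "z": 0, "ax": 0, "ay": 0, "az": 0, "hand": 0.6}
    - {"x": 0, "y": 0.2, "z": 0, "ax": 0, "ay": 0, "az": 0, "hand": 0.6}
    - {"x": 0, "y": 0.2, "z": 0, "ax": 0, "ay": 0, "az": 0, "hand": 0.6}
    - {"x": 0, "y": 0.2, "z": 0, "ax": 0, "ay": 0, "az": 0, "hand": 0.6}
    - {"x": 0, "y": 0.2, "z": 0, "ax": 0, "ay": 0, "az": 0, "hand": 0.6}
    - {"x": -0.015, "y": 0.19, "z": -0.1, "ax": 0, "ay": 0, "az": 0, "hand": 0.6}
    - {"x": 0, "y": 0, "z": -0.2, "ax": 0, "ay": 0, "az": 0, "hand": 0.6}
    - {"x": 0, "y": 0, "z": -0.1, "ax": 0, "ay": 0, "az": 0, "hand": 0.6}
    - {"x": 0, "y": 0, "z": 0, "ax": 0, "ay": 0, "az": 0, "hand": 0.6}
    - {"x": 0, "y": 0, "z": 0, "ax": 0, "ay": 0, "az": 0, "hand": 0.6}
    - {"x": 0, "y": 0, "z": 0, "ax": 0, "ay": 0, "az": 0, "hand": 0.6}

```text
clock: 25.35
tool_pos: [0.5983, 0.077, 0.0824]
tcp_rot: [179.9, -0.0, 89.6]
contact_force: [-0.2, -0.2, 0.1]
opening: 0.0737
finger_force: 0.0
```

Well aligned; descend to tool z ≈ -0.018.

Call:
apply_moves:
  series:
    - {"x": -0.005, "y": 0, "z": -0.15, "ax": 0, "ay": 0, "az": 0, "hand": 0.6}
    - {"x": 0, "y": 0, "z": -0.15, "ax": 0, "ay": 0, "az": 0, "hand": 0.6}
    - {"x": 0, "y": 0, "z": -0.12, "ax": 0, "ay": 0, "az": 0, "hand": 0.6}
    - {"x": 0, "y": 0, "z": -0.08, "ax": 0, "ay": 0, "az": 0, "hand": 0.6}
    - {"x": 0, "y": 0, "z": 0, "ax": 0, "ay": 0, "az": 0, "hand": 0.6}
    - {"x": 0, "y": 0, "z": 0, "ax": 0, "ay": 0, "az": 0, "hand": -1}
    - {"x": 0, "y": 0, "z": 0, "ax": 0, "ay": 0, "az": 0, "hand": -1}
    - {"x": 0, "y": 0, "z": 0, "ax": 0, "ay": 0, "az": 0, "hand": -1}
    - {"x": 0, "y": 0, "z": 0, "ax": 0, "ay": 0, "az": 0, "hand": -1}
    - {"x": 0, "y": 0, "z": 0, "ax": 0, "ay": 0, "az": 0, "hand": -1}
  newtons: 40

```text
clock: 26.35
tool_pos: [0.5978, 0.077, -0.0173]
tcp_rot: [179.8, -0.0, 89.7]
contact_force: [-0.3, -0.9, 6.8]
opening: 0.0598
finger_force: 40.0
```

Call:
apply_moves:
  series:
    - {"x": 0, "y": 0, "z": 0.1, "ax": 0, "ay": 0, "az": 0, "hand": -1}
    - {"x": 0, "y": 0, "z": 0.2, "ax": 0, "ay": 0, "az": 0, "hand": -1}
    - {"x": 0, "y": 0, "z": 0.2, "ax": 0, "ay": 0, "az": 0, "hand": -1}
    - {"x": -0.09, "y": 0.15, "z": 0.05, "ax": 0, "ay": 0, "az": 0, "hand": -1}
    - {"x": -0.09, "y": 0.2, "z": 0, "ax": 0, "ay": 0, "az": 0, "hand": -1}
    - {"x": -0.09, "y": 0.2, "z": 0, "ax": 0, "ay": 0, "az": 0, "hand": -1}
    - {"x": -0.09, "y": 0.2, "z": 0, "ax": 0, "ay": 0, "az": 0, "hand": -1}
    - {"x": -0.09, "y": 0.2, "z": 0, "ax": 0, "ay": 0, "az": 0, "hand": -1}
    - {"x": -0.08, "y": 0.2, "z": 0, "ax": 0, "ay": 0, "az": 0, "hand": -1}
    - {"x": 0, "y": 0.2, "z": 0, "ax": 0, "ay": 0, "az": 0, "hand": -1}
    - {"x": 0, "y": 0, "z": 0, "ax": 0, "ay": 0, "az": 0, "hand": -1}
    - {"x": 0, "y": 0, "z": 0, "ax": 0, "ay": 0, "az": 0, "hand": -1}

```text
clock: 27.55
tool_pos: [0.488, 0.3472, 0.0895]
tcp_rot: [-179.8, 0.1, 89.8]
contact_force: [0.4, -1.4, -8.6]
opening: 0.06
finger_force: 40.0
```

Call:
apply_moves:
  series:
    - {"x": 0.02, "y": 0.012, "z": -0.1, "ax": 0, "ay": 0, "az": 0, "hand": -1}
    - {"x": 0, "y": 0, "z": -0.12, "ax": 0, "ay": 0, "az": 0, "hand": -1}
    - {"x": 0, "y": 0, "z": 0, "ax": 0, "ay": 0, "az": 0, "hand": -1}
    - {"x": 0, "y": 0, "z": 0, "ax": 0, "ay": 0, "az": 0, "hand": -1}

```text
clock: 27.95
tool_pos: [0.4938, 0.3474, 0.0465]
tcp_rot: [-179.9, 0.1, 89.6]
contact_force: [0.8, 0.1, -7.0]
opening: 0.0601
finger_force: 40.0
```

Call:
apply_moves:
  series:
    - {"x": -0.005, "y": 0.01, "z": -0.05, "ax": 0, "ay": 0, "az": 0, "hand": -1}
    - {"x": 0, "y": 0, "z": -0.03, "ax": 0, "ay": 0, "az": 0, "hand": -1}
    - {"x": 0, "y": 0, "z": -0.01, "ax": 0, "ay": 0, "az": 0, "hand": -1}
    - {"x": 0, "y": 0, "z": 0, "ax": 0, "ay": 0, "az": 0, "hand": -1}
    - {"x": 0, "y": 0, "z": 0, "ax": 0, "ay": 0, "az": 0, "hand": -1}

```text
clock: 28.45
tool_pos: [0.4935, 0.3514, 0.0294]
tcp_rot: [180.0, -0.0, 89.7]
contact_force: [0.1, -0.0, -8.0]
opening: 0.0598
finger_force: 40.0
```

Call:
apply_moves:
  series:
    - {"x": 0, "y": -0.006, "z": -0.012, "ax": 0, "ay": 0, "az": 0, "hand": -1}
    - {"x": 0, "y": 0, "z": 0, "ax": 0, "ay": 0, "az": 0, "hand": -1}
    - {"x": 0, "y": 0, "z": 0, "ax": 0, "ay": 0, "az": 0, "hand": -1}

```text
clock: 28.75
tool_pos: [0.4937, 0.3514, 0.0287]
tcp_rot: [179.9, -0.1, 89.7]
contact_force: [-3.8, -1.1, 5.6]
opening: 0.0597
finger_force: 40.0
```

Seated. Release, rise, and back off to look.

Call:
apply_moves:
  series:
    - {"x": 0, "y": 0, "z": 0, "ax": 0, "ay": 0, "az": 0, "hand": 0.7}
    - {"x": 0, "y": 0, "z": 0, "ax": 0, "ay": 0, "az": 0, "hand": 0.7}
    - {"x": 0, "y": 0, "z": 0, "ax": 0, "ay": 0, "az": 0, "hand": 0.7}
    - {"x": 0, "y": 0, "z": 0.15, "ax": 0, "ay": 0, "az": 0, "hand": 0.7}
    - {"x": 0, "y": 0, "z": 0.22, "ax": 0, "ay": 0, "az": 0, "hand": 0.7}
    - {"x": 0, "y": -0.1, "z": 0.22, "ax": 0, "ay": 0, "az": 0, "hand": 0.7}
    - {"x": 0, "y": -0.2, "z": 0.12, "ax": 0, "ay": 0, "az": 0, "hand": 0.7}
    - {"x": 0, "y": -0.2, "z": 0, "ax": 0, "ay": 0, "az": 0, "hand": 0.7}
    - {"x": 0, "y": 0, "z": 0, "ax": 0, "ay": 0, "az": 0, "hand": 0.7}
    - {"x": 0, "y": 0, "z": 0, "ax": 0, "ay": 0, "az": 0, "hand": 0.7}

```text
clock: 29.75
tool_pos: [0.4937, 0.2494, 0.1692]
tcp_rot: [180.0, -0.0, 89.5]
contact_force: [0.4, 0.7, 0.1]
opening: 0.0779
finger_force: 0.0
```

```bash
python3 m.py w7 big_ring_center; python3 - <<'E'
from h import *
from scipy.optimize import least_squares
W=np.load("w7.npy"); print(circ(W,(.4935,.351),.094,.004,.036))
m=(np.hypot(W[...,0]-.4925,W[...,1]-.35)<.055)&(abs(W[...,2]-.054)<.004); h=cv2.convexHull(W[m][:,:2].astype(np.float32)*1000)[:,0]
r=least_squares(lambda q:np.hypot(*(h-q).T)-45,[493,350],loss="soft_l1",f_scale=1.5); print("anvil",r.x,np.abs(r.fun).mean())
E
```

```text
[0.49368428 0.24938714 0.1692361 ] [ 1.79954075e+02 -4.59335197e-02  8.95256685e+01] 29.75
big_ring_center 0.64 [244.1, 58.1, 68.8, 67.7] 0.0952 [0.4937 0.3504 0.0939] [0.4937 0.3507 0.0931] [0.059 0.059 0.007]
(3158, array([493.5, 350.7]), 30.0, array([0.4937, 0.3503, 0.0939]))
anvil [492.19895247 349.71483232] 0.25217145903993554
```

Call:
apply_moves:
  series:
    - {"x": 0.0065, "y": -0.2375, "z": 0, "ax": 0, "ay": 0, "az": 0, "hand": 0.4}
    - {"x": 0.0065, "y": -0.2375, "z": 0, "ax": 0, "ay": 0, "az": 0, "hand": 0.4}
    - {"x": 0.0065, "y": -0.2375, "z": 0, "ax": 0, "ay": 0, "az": 0, "hand": 0.4}
    - {"x": 0.0065, "y": -0.2375, "z": 0, "ax": 0, "ay": 0, "az": 0, "hand": 0.4}
    - {"x": 0.0065, "y": -0.2375, "z": 0, "ax": 0, "ay": 0, "az": 0, "hand": 0.4}
    - {"x": 0.0065, "y": -0.2375, "z": 0, "ax": 0, "ay": 0, "az": 0, "hand": 0.4}
    - {"x": 0.0065, "y": -0.2375, "z": 0, "ax": 0, "ay": 0, "az": 0, "hand": 0.4}
    - {"x": 0.0065, "y": -0.2375, "z": 0, "ax": 0, "ay": 0, "az": 0, "hand": 0.4}
    - {"x": 0.0065, "y": -0.2375, "z": 0, "ax": 0, "ay": 0, "az": 0, "hand": 0.4}
    - {"x": 0.0065, "y": -0.2375, "z": 0, "ax": 0, "ay": 0, "az": 0, "hand": 0.4}
    - {"x": 0.0065, "y": -0.2375, "z": 0, "ax": 0, "ay": 0, "az": 0, "hand": 0.4}
    - {"x": 0, "y": -0.06, "z": 0, "ax": 0, "ay": 0, "az": 0, "hand": 0.4}

```text
clock: 31.05
tool_pos: [0.5072, -0.2896, 0.1684]
tcp_rot: [-180.0, 0.2, 89.4]
contact_force: [-0.1, -0.2, 0.2]
opening: 0.0641
finger_force: 0.0
```

Call:
apply_moves:
  series:
    - {"x": 0, "y": 0, "z": 0, "ax": 0, "ay": 0, "az": 0, "hand": 0.4}
    - {"x": 0, "y": 0, "z": 0, "ax": 0, "ay": 0, "az": 0, "hand": 0.4}
    - {"x": 0, "y": 0, "z": 0, "ax": 0, "ay": 0, "az": 0, "hand": 0.4}

```text
clock: 31.35
tool_pos: [0.5084, -0.2816, 0.1684]
tcp_rot: [-180.0, -0.1, 89.9]
contact_force: [0.4, 0.0, 0.8]
opening: 0.0646
finger_force: 0.0
```

```bash
python3 m.py w8 shaft_center jack_center; python3 - <<'E'
from h import *
W=np.load("w8.npy"); print(circ(W,(.508,-.285),.126,.004,.025),circ(W,(.506,-.392),.114,.004,.025))
E
```

```text
[ 0.50836915 -0.28164621  0.16838054] [-1.79975006e+02 -7.71793960e-02  8.98700925e+01] 31.35
shaft_center 0.97 [252.9, 165.7, 54.9, 68.8] 0.1265 [ 0.5079 -0.2848  0.1257] [ 0.508  -0.2853  0.1243] [0.027 0.027 0.007]
jack_center 0.62 [251.7, 249.1, 50.4, 58.6] 0.0959 [ 0.5066 -0.3826  0.0983] [ 0.5058 -0.3837  0.1001] [0.021 0.009 0.02 ]
(877, array([ 507.7, -285.6]), 13.9, array([ 0.5079, -0.285 ,  0.1258])) None
```

Call:
apply_moves:
  series:
    - {"x": 0, "y": -0.018, "z": -0.15, "ax": 0, "ay": 0, "az": 0, "hand": 0.4}
    - {"x": 0, "y": 0, "z": -0.2, "ax": 0, "ay": 0, "az": 0, "hand": 0.4}
    - {"x": 0, "y": 0, "z": -0.2, "ax": 0, "ay": 0, "az": 0, "hand": 0.4}
    - {"x": 0, "y": 0, "z": -0.11, "ax": 0, "ay": 0, "az": 0, "hand": 0.4}
    - {"x": 0, "y": 0, "z": 0, "ax": 0, "ay": 0, "az": 0, "hand": 0.4}
    - {"x": 0, "y": 0, "z": 0, "ax": 0, "ay": 0, "az": 0, "hand": -1}
    - {"x": 0, "y": 0, "z": 0, "ax": 0, "ay": 0, "az": 0, "hand": -1}
    - {"x": 0, "y": 0, "z": 0, "ax": 0, "ay": 0, "az": 0, "hand": -1}
    - {"x": 0, "y": 0, "z": 0, "ax": 0, "ay": 0, "az": 0, "hand": -1}
    - {"x": 0, "y": 0, "z": 0, "ax": 0, "ay": 0, "az": 0, "hand": -1}
    - {"x": 0, "y": 0, "z": 0, "ax": 0, "ay": 0, "az": 0, "hand": -1}
    - {"x": 0, "y": 0, "z": 0, "ax": 0, "ay": 0, "az": 0, "hand": -1}
  newtons: 30

```text
clock: 32.7
tool_pos: [0.5077, -0.2881, 0.0375]
tcp_rot: [180.0, -0.0, 89.6]
contact_force: [-1.7, 0.7, 6.0]
opening: 0.0279
finger_force: 30.0
```

Call:
apply_moves:
  series:
    - {"x": 0, "y": 0, "z": 0.1, "ax": 0, "ay": 0, "az": 0, "hand": -1}
    - {"x": 0, "y": 0, "z": 0.2, "ax": 0, "ay": 0, "az": 0, "hand": -1}
    - {"x": 0.013, "y": 0.15, "z": 0.05, "ax": 0, "ay": 0, "az": 0, "hand": -1}
    - {"x": 0.015, "y": 0.23, "z": 0, "ax": 0, "ay": 0, "az": 0, "hand": -1}
    - {"x": 0.015, "y": 0.23, "z": 0, "ax": 0, "ay": 0, "az": 0, "hand": -1}
    - {"x": 0.015, "y": 0.23, "z": 0, "ax": 0, "ay": 0, "az": 0, "hand": -1}
    - {"x": 0.015, "y": 0.23, "z": 0, "ax": 0, "ay": 0, "az": 0, "hand": -1}
    - {"x": 0.015, "y": 0.23, "z": 0, "ax": 0, "ay": 0, "az": 0, "hand": -1}
    - {"x": 0.015, "y": 0.23, "z": 0, "ax": 0, "ay": 0, "az": 0, "hand": -1}
    - {"x": 0.02, "y": 0.23, "z": 0, "ax": 0, "ay": 0, "az": 0, "hand": -1}
    - {"x": 0, "y": 0.16, "z": 0, "ax": 0, "ay": 0, "az": 0, "hand": -1}
    - {"x": 0, "y": 0.065, "z": 0, "ax": 0, "ay": 0, "az": 0, "hand": -1}

```text
clock: 33.9
tool_pos: [0.5303, 0.1138, 0.1053]
tcp_rot: [-179.8, -0.1, 90.0]
contact_force: [0.1, -0.6, -7.3]
opening: 0.0274
finger_force: 30.0
```

Call:
apply_moves:
  series:
    - {"x": 0, "y": 0, "z": 0, "ax": 0, "ay": 0, "az": 0, "hand": -1}
    - {"x": 0, "y": 0, "z": -0.1, "ax": 0, "ay": 0, "az": 0, "hand": -1}
    - {"x": 0, "y": 0, "z": -0.1, "ax": 0, "ay": 0, "az": 0, "hand": -1}
    - {"x": 0, "y": 0, "z": 0, "ax": 0, "ay": 0, "az": 0, "hand": -1}
    - {"x": 0, "y": 0, "z": 0, "ax": 0, "ay": 0, "az": 0, "hand": -1}

```text
clock: 34.4
tool_pos: [0.5318, 0.1071, 0.0665]
tcp_rot: [-179.9, 0.1, 89.5]
contact_force: [0.7, -0.3, -6.4]
opening: 0.0277
finger_force: 30.0
```

Call:
apply_moves:
  series:
    - {"x": 0.002, "y": 0.008, "z": -0.08, "ax": 0, "ay": 0, "az": 0, "hand": -1}
    - {"x": 0, "y": 0, "z": -0.04, "ax": 0, "ay": 0, "az": 0, "hand": -1}
    - {"x": 0, "y": 0, "z": -0.015, "ax": 0, "ay": 0, "az": 0, "hand": -1}
    - {"x": 0, "y": 0, "z": 0, "ax": 0, "ay": 0, "az": 0, "hand": -1}
    - {"x": 0, "y": 0, "z": 0, "ax": 0, "ay": 0, "az": 0, "hand": -1}

```text
clock: 34.9
tool_pos: [0.5331, 0.1105, 0.0404]
tcp_rot: [179.9, -0.0, 89.6]
contact_force: [-1.1, -0.2, -6.7]
opening: 0.0277
finger_force: 30.0
```

Call:
apply_moves:
  series:
    - {"x": 0, "y": -0.008, "z": -0.012, "ax": 0, "ay": 0, "az": 0, "hand": -1}
    - {"x": 0, "y": 0, "z": -0.006, "ax": 0, "ay": 0, "az": 0, "hand": -1}
    - {"x": 0, "y": 0, "z": 0, "ax": 0, "ay": 0, "az": 0, "hand": -1}
    - {"x": 0, "y": 0, "z": 0, "ax": 0, "ay": 0, "az": 0, "hand": -1}

```text
clock: 35.3
tool_pos: [0.5333, 0.1087, 0.0375]
tcp_rot: [179.9, -0.0, 89.6]
contact_force: [-3.1, -2.1, 6.5]
opening: 0.0274
finger_force: 30.0
```

Call:
apply_moves:
  series:
    - {"x": 0, "y": 0, "z": 0, "ax": 0, "ay": 0, "az": 0, "hand": 0.2}
    - {"x": 0, "y": 0, "z": 0, "ax": 0, "ay": 0, "az": 0, "hand": 0.2}
    - {"x": 0, "y": 0, "z": 0, "ax": 0, "ay": 0, "az": 0, "hand": 0.2}
    - {"x": 0, "y": 0, "z": 0.15, "ax": 0, "ay": 0, "az": 0, "hand": 0.3}
    - {"x": 0, "y": 0, "z": 0.2, "ax": 0, "ay": 0, "az": 0, "hand": 0.4}
    - {"x": 0, "y": 0, "z": 0.2, "ax": 0, "ay": 0, "az": 0, "hand": 0.4}
    - {"x": 0, "y": -0.15, "z": 0.1, "ax": 0, "ay": 0, "az": 0, "hand": 0.4}
    - {"x": -0.02, "y": -0.23, "z": 0, "ax": 0, "ay": 0, "az": 0, "hand": 0.4}
    - {"x": -0.02, "y": -0.23, "z": 0, "ax": 0, "ay": 0, "az": 0, "hand": 0.4}
    - {"x": -0.02, "y": -0.23, "z": 0, "ax": 0, "ay": 0, "az": 0, "hand": 0.4}
    - {"x": -0.02, "y": -0.23, "z": 0, "ax": 0, "ay": 0, "az": 0, "hand": 0.4}
    - {"x": -0.02, "y": -0.23, "z": 0, "ax": 0, "ay": 0, "az": 0, "hand": 0.4}

```text
clock: 36.5
tool_pos: [0.5124, -0.1527, 0.1665]
tcp_rot: [179.9, -0.0, 89.7]
contact_force: [1.3, -1.4, 0.9]
opening: 0.0643
finger_force: 0.0
```

Call:
apply_moves:
  series:
    - {"x": -0.015, "y": -0.23, "z": 0, "ax": 0, "ay": 0, "az": 0, "hand": 0.4}
    - {"x": -0.015, "y": -0.23, "z": 0, "ax": 0, "ay": 0, "az": 0, "hand": 0.4}
    - {"x": 0, "y": -0.23, "z": 0, "ax": 0, "ay": 0, "az": 0, "hand": 0.4}
    - {"x": 0, "y": -0.23, "z": 0, "ax": 0, "ay": 0, "az": 0, "hand": 0.4}
    - {"x": 0, "y": -0.23, "z": 0, "ax": 0, "ay": 0, "az": 0, "hand": 0.4}
    - {"x": 0, "y": -0.06, "z": 0, "ax": 0, "ay": 0, "az": 0, "hand": 0.4}
    - {"x": 0, "y": 0, "z": 0, "ax": 0, "ay": 0, "az": 0, "hand": 0.4}
    - {"x": 0, "y": 0, "z": 0, "ax": 0, "ay": 0, "az": 0, "hand": 0.4}
    - {"x": 0, "y": 0, "z": 0, "ax": 0, "ay": 0, "az": 0, "hand": 0.4}

```text
clock: 37.4
tool_pos: [0.5075, -0.3905, 0.166]
tcp_rot: [180.0, -0.1, 89.8]
contact_force: [0.5, 0.4, 0.2]
opening: 0.0644
finger_force: 0.0
```

```bash
python3 m.py w9 jack_center; python3 - <<'E'
from h import *
W=np.load("w9.npy"); print(circ(W,(.506,-.39),.114,.004,.025))
E
```

```text
[ 0.50753942 -0.39051031  0.16602469] [ 1.79984031e+02 -8.73980488e-02  8.98202405e+01] 37.4
jack_center 0.87 [250.4, 163.3, 56.4, 66.6] 0.1147 [ 0.5063 -0.3921  0.1138] [ 0.506  -0.3925  0.1125] [0.027 0.026 0.007]
(818, array([ 506., -393.]), 13.8, array([ 0.5061, -0.3926,  0.1138]))
```

Call:
apply_moves:
  series:
    - {"x": -0.007, "y": -0.01, "z": -0.15, "ax": 0, "ay": 0, "az": 0, "hand": 0.4}
    - {"x": 0, "y": 0, "z": -0.2, "ax": 0, "ay": 0, "az": 0, "hand": 0.4}
    - {"x": 0, "y": 0, "z": -0.2, "ax": 0, "ay": 0, "az": 0, "hand": 0.4}
    - {"x": 0, "y": 0, "z": -0.05, "ax": 0, "ay": 0, "az": 0, "hand": 0.4}
    - {"x": 0, "y": 0, "z": 0, "ax": 0, "ay": 0, "az": 0, "hand": 0.4}
    - {"x": 0, "y": 0, "z": 0, "ax": 0, "ay": 0, "az": 0, "hand": -1}
    - {"x": 0, "y": 0, "z": 0, "ax": 0, "ay": 0, "az": 0, "hand": -1}
    - {"x": 0, "y": 0, "z": 0, "ax": 0, "ay": 0, "az": 0, "hand": -1}
    - {"x": 0, "y": 0, "z": 0, "ax": 0, "ay": 0, "az": 0, "hand": -1}
    - {"x": 0, "y": 0, "z": 0, "ax": 0, "ay": 0, "az": 0, "hand": -1}
    - {"x": 0, "y": 0, "z": 0, "ax": 0, "ay": 0, "az": 0, "hand": -1}
    - {"x": 0, "y": 0, "z": 0, "ax": 0, "ay": 0, "az": 0, "hand": -1}

```text
clock: 38.7
tool_pos: [0.5057, -0.3952, 0.0469]
tcp_rot: [179.9, 0.0, 89.7]
contact_force: [0.4, 1.2, 4.9]
opening: 0.0267
finger_force: 30.0
```

Call:
apply_moves:
  series:
    - {"x": 0, "y": 0, "z": 0.1, "ax": 0, "ay": 0, "az": 0, "hand": -1}
    - {"x": 0, "y": 0, "z": 0.2, "ax": 0, "ay": 0, "az": 0, "hand": -1}
    - {"x": 0.019, "y": 0.15, "z": 0.05, "ax": 0, "ay": 0, "az": 0, "hand": -1}
    - {"x": 0.015, "y": 0.23, "z": 0, "ax": 0, "ay": 0, "az": 0, "hand": -1}
    - {"x": 0.015, "y": 0.23, "z": 0, "ax": 0, "ay": 0, "az": 0, "hand": -1}
    - {"x": 0.015, "y": 0.23, "z": 0, "ax": 0, "ay": 0, "az": 0, "hand": -1}
    - {"x": 0.015, "y": 0.23, "z": 0, "ax": 0, "ay": 0, "az": 0, "hand": -1}
    - {"x": 0.015, "y": 0.23, "z": 0, "ax": 0, "ay": 0, "az": 0, "hand": -1}
    - {"x": 0.015, "y": 0.23, "z": 0, "ax": 0, "ay": 0, "az": 0, "hand": -1}
    - {"x": 0.015, "y": 0.23, "z": 0, "ax": 0, "ay": 0, "az": 0, "hand": -1}
    - {"x": 0.015, "y": 0.23, "z": 0, "ax": 0, "ay": 0, "az": 0, "hand": -1}
    - {"x": 0, "y": 0.11, "z": 0, "ax": 0, "ay": 0, "az": 0, "hand": -1}

```text
clock: 39.9
tool_pos: [0.5314, 0.0304, 0.1148]
tcp_rot: [-179.8, -0.1, 90.0]
contact_force: [1.8, 3.4, -5.8]
opening: 0.0268
finger_force: 30.0
```

Call:
apply_moves:
  series:
    - {"x": 0, "y": 0, "z": 0, "ax": 0, "ay": 0, "az": 0, "hand": -1}
    - {"x": 0, "y": 0.01, "z": -0.1, "ax": 0, "ay": 0, "az": 0, "hand": -1}
    - {"x": 0, "y": 0, "z": -0.1, "ax": 0, "ay": 0, "az": 0, "hand": -1}
    - {"x": 0, "y": 0, "z": 0, "ax": 0, "ay": 0, "az": 0, "hand": -1}
    - {"x": 0, "y": 0, "z": 0, "ax": 0, "ay": 0, "az": 0, "hand": -1}

```text
clock: 40.4
tool_pos: [0.5321, 0.0257, 0.0757]
tcp_rot: [-179.9, 0.1, 89.6]
contact_force: [0.8, 0.3, -5.0]
opening: 0.0265
finger_force: 30.0
```

Call:
apply_moves:
  series:
    - {"x": 0.005, "y": 0.028, "z": -0.08, "ax": 0, "ay": 0, "az": 0, "hand": -1}
    - {"x": 0, "y": 0, "z": -0.04, "ax": 0, "ay": 0, "az": 0, "hand": -1}
    - {"x": 0, "y": 0, "z": -0.015, "ax": 0, "ay": 0, "az": 0, "hand": -1}
    - {"x": 0, "y": 0, "z": 0, "ax": 0, "ay": 0, "az": 0, "hand": -1}
    - {"x": 0, "y": 0, "z": 0, "ax": 0, "ay": 0, "az": 0, "hand": -1}

```text
clock: 40.9
tool_pos: [0.5342, 0.0324, 0.0493]
tcp_rot: [180.0, 0.0, 89.6]
contact_force: [0.7, 0.7, -5.6]
opening: 0.0269
finger_force: 30.0
```

Call:
apply_moves:
  series:
    - {"x": -0.003, "y": -0.003, "z": -0.012, "ax": 0, "ay": 0, "az": 0, "hand": -1}
    - {"x": 0, "y": 0, "z": -0.004, "ax": 0, "ay": 0, "az": 0, "hand": -1}
    - {"x": 0, "y": 0, "z": 0, "ax": 0, "ay": 0, "az": 0, "hand": -1}
    - {"x": 0, "y": 0, "z": 0, "ax": 0, "ay": 0, "az": 0, "hand": -1}

```text
clock: 41.3
tool_pos: [0.5344, 0.0314, 0.0471]
tcp_rot: [179.9, 0.0, 89.6]
contact_force: [-1.3, -2.9, 5.6]
opening: 0.0265
finger_force: 30.0
```

Seated. Release, rise, and back off for a final look.

Call:
apply_moves:
  series:
    - {"x": 0, "y": 0, "z": 0, "ax": 0, "ay": 0, "az": 0, "hand": 0.2}
    - {"x": 0, "y": 0, "z": 0, "ax": 0, "ay": 0, "az": 0, "hand": 0.2}
    - {"x": 0, "y": 0, "z": 0, "ax": 0, "ay": 0, "az": 0, "hand": 0.2}
    - {"x": 0, "y": 0, "z": 0.15, "ax": 0, "ay": 0, "az": 0, "hand": 0.2}
    - {"x": 0, "y": 0, "z": 0.22, "ax": 0, "ay": 0, "az": 0, "hand": 0.4}
    - {"x": 0, "y": 0, "z": 0.22, "ax": 0, "ay": 0, "az": 0, "hand": 0.4}
    - {"x": 0, "y": -0.1, "z": 0.2, "ax": 0, "ay": 0, "az": 0, "hand": 0.4}
    - {"x": 0, "y": -0.15, "z": 0.15, "ax": 0, "ay": 0, "az": 0, "hand": 0.4}
    - {"x": 0, "y": -0.15, "z": 0.15, "ax": 0, "ay": 0, "az": 0, "hand": 0.4}
    - {"x": 0, "y": 0, "z": 0, "ax": 0, "ay": 0, "az": 0, "hand": 0.4}
    - {"x": 0, "y": 0, "z": 0, "ax": 0, "ay": 0, "az": 0, "hand": 0.4}
    - {"x": 0, "y": 0, "z": 0, "ax": 0, "ay": 0, "az": 0, "hand": 0.4}

```text
clock: 42.5
tool_pos: [0.5326, -0.0465, 0.2627]
tcp_rot: [-179.9, -0.0, 89.8]
contact_force: [-0.6, -0.6, -0.1]
opening: 0.064
finger_force: 0.0
```

```bash
python3 m.py w10 jack_center shaft_center vee_center; python3 - <<'E'
from h import *
W=np.load("w10.npy"); print("jack",circ(W,(.5338,.0343),.114,.004,.025),"shaft",circ(W,(.5323,.1116),.126,.004,.025),"small",circ(W,(.601,-.1),.044,.004,.032))
print("big",circ(W,(.4935,.351),.094,.006,.036))
E
```

```text
[ 0.53262517 -0.04648842  0.26267168] [-1.79872456e+02 -2.20557534e-02  8.97569279e+01] 42.5
shaft_center 0.96 [261.0, 33.9, 43.7, 54.2] 0.1267 [0.5334 0.1093 0.1257] [0.5338 0.1096 0.1247] [0.028 0.027 0.008]
vee_center 0.85 [306.5, 132.0, 46.1, 45.6] 0.0532 [ 0.5969 -0.0134  0.052 ] [ 0.5971 -0.0139  0.0512] [0.058 0.059 0.007]
jack (480, array([534.2,  32.2]), 13.8, array([0.5343, 0.0323, 0.1139])) shaft (501, array([533.4, 110.3]), 14.2, array([0.5333, 0.1096, 0.1258])) small (703, array([600.9, -99.8]), 22.8, array([ 0.6006, -0.0992,  0.0437]))
big None
```

View pics/w10.png

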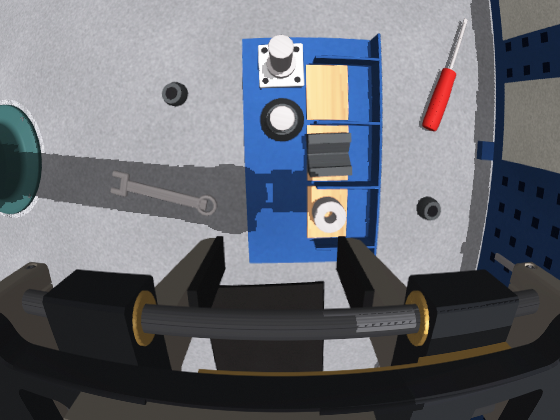

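The final view shows the shaft (281,55) and jack (282,120) upright, within about 2 mm of their starting spots. The small ring (328,214) is in its pocket and the vee (328,153) hasn't moved. Handing in.

```bash
python3 -c "
from h import *
print(robot.finish_job())"
```

```text
the job is handed in; nothing more can be done
None
```

I handed the job in at about 42.6 s of robot time: by camera, the big ring is about 2 mm off the anvil's middle, the small ring about 1–2 mm off its pocket's, the jack and shaft stand about 2 mm from where they started, and the vee block is undisturbed; no verdict came back.

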